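Lock the nozzle chest and put the key away

ROBOT

A 7-joint arm with a two-finger parallel gripper is mounted at the origin on the work surface. World frame = base frame: x ahead of the robot, y to its left, z up, the work surface at z = 0. Lengths are in m, angles in rad, forces in N, time in s.
With the tool pointing down it reaches from about 0.35 to 0.9 m from the base axis. Payload 8.1 kg.
Tool frame: the origin (TCP) lies midway between the tips of the shut fingers; the grasp point (between the pads) lies 19 mm behind it; x points along the fingers, z is the direction in which the jaws open and shut, and the axes are right-handed (so a half turn about x gives the same grasp; the last joint's range is limited). The gripper opens to 92 mm and grips with 3 to 60 N. Pads are 19 mm wide; open, the fingers measure 130 mm over their backs; the gripper's body (75 mm by 190 mm) begins 47 mm behind the grasp point.
Start: joints at [1.17, 0.434, 0.025, 1.573, -0.012, 1.134, -0.075], TCP at [0.183, -0.598, 0.227] pointing down, gripper open.
Joint ranges: [-2.62, 2.62], [-0.44, 2.09], [-1.27, 1.32], [0.08, 2.57], [-1.32, 4.46], [0.12, 2], [-2.74, 2.74]. Speed limits (rad/s): [2.22, 2.22, 3.01, 3.01, 3.14, 3.14, 3.14].

INTERFACE

Orientations are given as a rotation vector (axis times angle).
In Python, from cell import arm, optics, finder gives the robot as it stands.
- The arm moves only by the tool send_rows, never from a script. Its argument "rows" is a list that holds one entry, the list of rows, each a list of 7 numbers: the shift along the tool's x, y, z in mm, then the turn, a rotation vector about the tool's x, y, z in degrees, then the opening in per cent of the stroke, from 0 (shut) to 100 (fully open). A call has exactly 8 rows; each row is the pose to reach, as a shift and turn from the pose commanded when the call began, along the tool's axes at that moment; what a row does not reach only later rows make up. A row lasts 1/10 s, in which the tool goes at most 50 mm and 8.59 degrees, less where a joint would pass 70% of its speed; a pose out of reach is approached as far as the arm can. A call with a gripper value outside its range is refused whole. The fingers move at their own pace and stop on an object; "grip_force" is the grip in N (left out, the last holds). Time passes only in rows, so rows that repeat a pose let the fingers close, or fill a call up. It gives the time, the measured TCP pose, the force and the opening at its end, in the units of the state.
- arm.observe(): the state, without advancing time (a new reading comes with each control period).
- optics.get_image(name): name is "scene" or "side" or "wrist"; returns (picture, depth): 384x512x3 uint8, red, green, blue; 384x512 float32, m along the optical axis (not along the pixel's ray), 0 where there is no reading.
- optics.get_calibration(name): a dict with "camera_matrix" (3x3 intrinsics, pixels), "position" and "orientation" of the camera in the world; the wrist camera has in their place "T_tool_cam" (4x4, takes a point from camera to tool coordinates, whose origin is the TCP and whose axes are the tool frame's). Camera axes: x right, y up, looking along -z (the intrinsics and any distortion apply to the point x, -y, -z); pixel columns grow to the right and rows downward; lengths in m; the calibration is good to about 2 mm. A picture is of the moment at which its call begins: read the wrist's pose just before it. get_calibration takes no time and is no camera call.
- arm.sign_off(): hands the job in, once; it reports no verdict.
Trained networks look in the newest picture that a camera, given by its name, has taken for a name from the list of things; names that differ only in an ending like _2 or _b are one class to them, and where a whole thing is asked for, a point or a joint stands for the part that bears it (a point fixed in the world has none). Each returns a list of dicts, best first, with "confidence" (0 to 1); they miss things now and then, are a little off and sometimes report something else, mostly with a low value. They report only what shows in the picture. A call takes as long as a camera call. They do not tell look-alikes from the thing itself.
- finder.search_frame(camera, thing): "bbox" ([left, top, width, height] in pixels, round what is visible of it).
- finder.regions_of(camera, thing): "region" (384x512 bool, what is visible of it) and "bbox" ([left, top, width, height] in pixels, round what is visible of it).
- finder.place_of(camera, thing): "xy" ([column, row] in pixels: a listed point, or the origin of a listed thing).
The state is a dict: "clock": time; "joints": joint angles; "dq": joint speeds; "joint_efforts": joint torques, N m; "position": TCP position; "ee_rot": TCP orientation; "force": force on the tool from outside, world axes, zero at the start; "ft_torque": the same for the moment, N m; "width": opening from 0.0 (shut) to 1.0 (fully open).
Only numpy, scipy, OpenCV 4.12 (cv2) and the standard library are available. Lean on these libraries where they do the work, as an engineer would, in place of code of your own. Each camera call takes 0.05 s, during which the arm holds its last target.

TASK

Lock the spray shop's nozzle chest: with the key that is standing in its lock, throw the bolt fully across into the keeper, turn the key back to the one position where it comes out, and draw it out without forcing it. Then leave the key lying in the shallow tray.

Things in the scene. Friction and masses are not known exactly. Their poses are not given: they have to be found in the camera images.
- chest: Fixed grey steel chest, 240 (x) x 300 (y) x 100 mm high; lid of two leaves meeting at y = 0. Origin: centre of its underside, z up. On the right leaf (y < 0) a steel rim-lock case, 15.5 mm high, x -65 to +3, y -78 to -10 mm; on the left leaf, 6 mm beyond it, the open-topped keeper, 13 mm high, y -4 to +24 mm.
- keyhole (a point): Centre of the keyhole, on the key's turning axis, level with the lock case's top (115.5 mm above the table); axes as the chest's. Round hole 14.6 mm across in a rigid brass plate 6 mm thick, its underside 9.5 mm above the chest's top, with one notch 6.6 mm wide reaching 15.5 mm from the axis. The force between key and lock must stay under 20 N, also sideways: it is easily forced.
- notch_limit (a point): Point on the keyhole's axis at the plate's underside; axes as the chest's. Where the notch points differs every time: anywhere from -1.85 to -0.80 rad from the chest's x axis (counter-clockwise from above is plus), so feel (or look) for it. With the lug in line (within about 0.06 rad) a light upward pull lifts the key freely by 3 mm and more; raised 20 mm or more it is out of the lock.
- key_bow (a point): Centre of the flat bow of the steel key (60 g), free to be pinched across its thickness: 34 mm wide (x), 10 thick (y), 30 high (z). z points from tip to bow. A small dark dot on top marks the +x side, the lug's side. It starts standing on its tip in the lock, its x axis -0.60 to -0.50 rad from the chest's.
- key_tip (a point): Centre of the key's flat tip, 43 mm below the bow's centre; axes as the key's. Round shank 12 mm across; one lug, 5 mm wide, 2 to 8 mm above the tip, reaches 14 mm from the axis along +x. At the start the tip stands on the chest's top, and the lug has 1.5 mm of height to spare under the brass plate, which holds it in unless it is in line with the notch.
- bolt (a joint): Travel of the lock's bolt along the chest's +y: 0 drawn back, its end flush with the case; 0.011 m fully home in the keeper, a hard stop. Slides at about 4 N and stays where it is left. Turned counter-clockwise seen from above, the key's lug meets the bolt at about -0.4 rad from the chest's x axis and has it home at about +0.4 rad. Turning back leaves the bolt.
- tray: Fixed shallow open aluminium tray for keys, 120 (x) x 150 (y) x 22 mm high, walls 4 mm, floor about 4 mm. Origin: centre of its underside, z up. Empty.
- tape_spot (a point): Centre of a roll of paper tape, 90 mm across, 22 mm high, lying on the chest's left leaf. Leave it where it is.
- brush_spot (a point): Middle of a paint brush, 160 mm long, about 20 mm high, lying along the far side of the chest's top. Leave it where it is.
Things that resemble listed ones, but are neither listed nor needed, are in the scene too. Of the things that look like the tray, take the one that is farthest to the robot's left at the start.

How it is judged:
On the way, in this order (a step that is already met when the one before it is completed fails the run):
1. the bolt is thrown fully into the keeper with the key (value of joint bolt above 0.0095 m), for 0.1 s.
2. the key is drawn out of the lock (z of key_bow in the frame of keyhole above 0.045 m), for 0.1 s.
At the end, for the whole second after the job is handed in: The bolt is still thrown (at least 9.5 of its 11 mm), and the key lies in the tray at rest: the middle of its bow is over the tray, less than 35 mm above the table, and the key lies at least 1 rad from upright (value of joint bolt above 0.0095 m and x of key_bow in the frame of tray between -0.06 and 0.06 m and y of key_bow in the frame of tray between -0.075 and 0.075 m and height (world z) of key_bow below 0.035 m and angle between key_bow's own z axis and vertical above 1 rad and linear speed of key below 0.02 m/s); the robot touches nothing.
It fails at once if the key is forced: more than 20 N between key and lock or chest (contact force between key and chest above 20 N).
It fails at once if the bolt is pushed by the fingers instead of the key (contact force between the fingers and bolt above 1 N).
It fails at once if the gripper presses on the lock or chest with more than 15 N (contact force between the arm and chest above 15 N).
It fails at once if the tape roll or the brush is knocked away (distance of any of tape_spot, brush_spot from where it was at the start of the episode above 0.03 m).
It also fails if it takes over 72 s, if anything falls off the work surface, if the arm or the gripper's body presses on something with over 40 N, if the wrist force passes 120 N, or if a joint passes its speed limit or range.

## Working session

There is one attempt and no reset: what is moved stays moved. The work goes in short steps, Python scripts to look and compute and a tool call to move; the robot and the scene stay as the last step left them, time stands still between calls to the robot, and variables do not carry over. Pictures are saved under pics/ and viewed, and the job is handed in when it is done.

Besides the shell and the picture viewer there is one more tool, called after ">>>" as name([rows], argument=value, ...), one row to a line, values as JSON. send_rows: Moves the arm, as the interface text tells. Its arguments: {"type":"object","properties":{"rows":{"type":"array"},"grip_force":{"type":"number"}},"required":["rows"]}

```bash
ls; mkdir -p pics
cat > h.py <<'E'
import numpy as np, cv2
from scipy.spatial.transform import Rotation as R
from cell import arm, optics, finder
def save(n,img,f=1): cv2.imwrite('pics/'+n,cv2.resize(img[:,:,::-1],None,fx=f,fy=f,interpolation=cv2.INTER_CUBIC))
E
python3 - <<'E'
from h import *
s=arm.observe(); print(s)
for n in ['scene','side','wrist']:
    c=optics.get_calibration(n); print(n,c)
    p,d=optics.get_image(n); save(n+'0.png',p,1.5); np.savez('pics/'+n+'0.npz',p=p,d=d)
E
```

```text
pics
{'clock': 0.0, 'joints': array([ 1.17041414,  0.43520157,  0.02498463,  1.57410593, -0.01160907,
        1.13399504, -0.07512461]), 'dq': array([-0.00100295, -0.0004651 , -0.00010435, -0.00139373,  0.00122198,
        0.0014432 ,  0.00103066]), 'joint_efforts': array([-2.82455294e-04, -6.67845941e+01,  9.84624512e-01, -3.14461684e+01,
       -6.06983900e-02,  4.30359878e-02,  1.41128753e-04]), 'position': array([ 0.18316542, -0.59701874,  0.22595499]), 'ee_rot': array([ 0.9880456 ,  1.33681193, -0.98669167]), 'force': array([-0.56493287,  0.38856666, -0.68321072]), 'ft_torque': array([-0.0275568 ,  0.03761368,  0.01103669]), 'width': 1.0020435291582233}
scene {'camera_matrix': array([[447.77498381,   0.        , 259.13530755],
       [  0.        , 447.77498381, 184.50960135],
       [  0.        ,   0.        ,   1.        ]]), 'position': array([1.03784245, 0.63000822, 0.71577113]), 'orientation': array([0.41029427, 1.0972602 , 2.18840358])}
side {'camera_matrix': array([[427.7069894 ,   0.        , 250.44535993],
       [  0.        , 427.7069894 , 192.96372019],
       [  0.        ,   0.        ,   1.        ]]), 'position': array([ 0.21069099, -0.50645822,  0.74455256]), 'orientation': array([ 0.74080209, -0.16362007, -0.45872531])}
wrist {'camera_matrix': array([[325.89018786,   0.        , 254.78284264],
       [  0.        , 325.89018786, 191.29359458],
       [  0.        ,   0.        ,   1.        ]]), 'T_tool_cam': array([[ 5.50089079e-04,  2.86657876e-01, -9.58032859e-01,
        -1.58111456e-01],
       [-5.00904486e-05,  9.58033011e-01,  2.86657892e-01,
         7.78023003e-02],
       [ 9.99999847e-01, -1.09699080e-04,  5.41362318e-04,
        -1.46882061e-03],
       [ 0.00000000e+00,  0.00000000e+00,  0.00000000e+00,
         1.00000000e+00]])}
```

View pics/scene0.png

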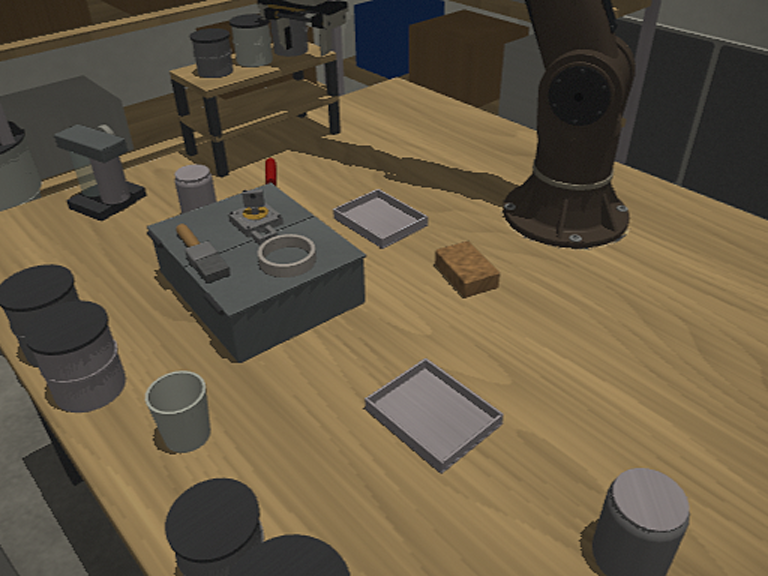

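View pics/side0.png

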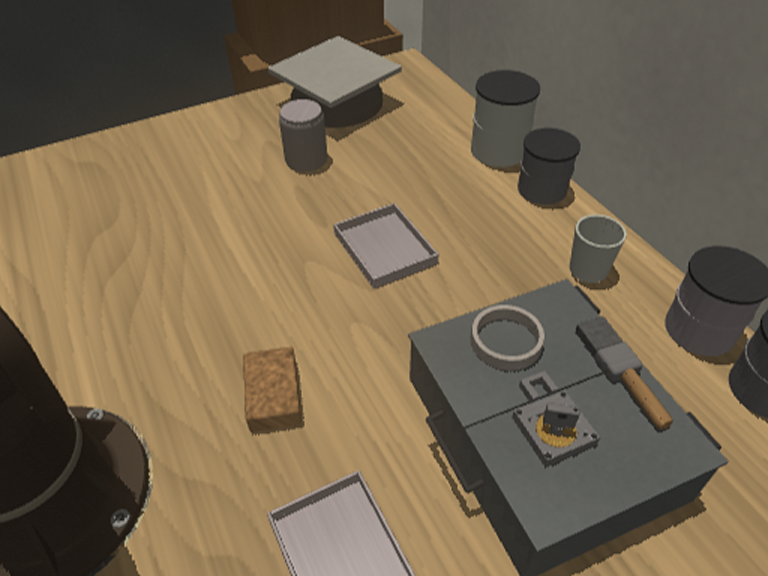

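View pics/wrist0.png

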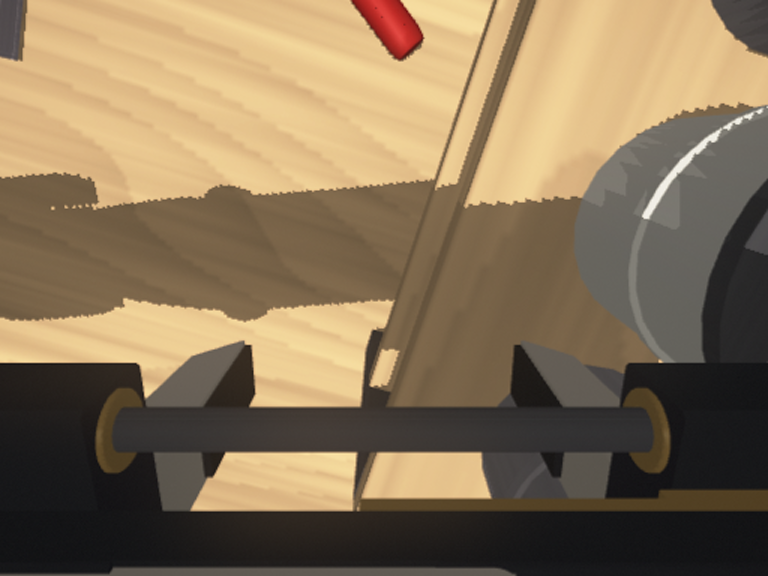

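```bash
cat >> h.py <<'E'
F=np.diag([1.,-1,-1])
def camT(n,state=None):
    c=optics.get_calibration(n)
    if n=='wrist':
        T=np.eye(4);T[:3,:3]=R.from_rotvec(state['ee_rot']).as_matrix();T[:3,3]=state['position'];T=T@c['T_tool_cam']
    else:
        T=np.eye(4);T[:3,:3]=R.from_rotvec(c['orientation']).as_matrix();T[:3,3]=c['position']
    return c['camera_matrix'],T
def cloud(K,T,d):
    v,u=np.mgrid[:d.shape[0],:d.shape[1]]
    P=np.stack([(u-K[0,2])/K[0,0]*d,-(v-K[1,2])/K[1,1]*d,-d],-1)
    return P@T[:3,:3].T+T[:3,3]
def ray_z(K,T,uv,z):
    uv=np.atleast_2d(np.asarray(uv,float))
    r=np.stack([(uv[:,0]-K[0,2])/K[0,0],-(uv[:,1]-K[1,2])/K[1,1],-np.ones(len(uv))],-1)@T[:3,:3].T
    s=(z-T[2,3])/r[:,2]
    return T[:3,3]+s[:,None]*r
def proj(K,T,P):
    p=(np.atleast_2d(P)-T[:3,3])@T[:3,:3]
    return np.stack([K[0,0]*p[:,0]/-p[:,2]+K[0,2],K[1,1]*-p[:,1]/-p[:,2]+K[1,2]],-1)
E
python3 - <<'E'
from h import *
for n in ['scene','side']:
    z=np.load('pics/%s0.npz'%n); K,T=camT(n); W=cloud(K,T,z['d'])
    m=(abs(W[...,2]-.1)<.006)&(z['d']>0)&(W[...,0]>.25)&(W[...,0]<1.0)&(abs(W[...,1])<.5)
    nn,lab,st,_=cv2.connectedComponentsWithStats(m.astype(np.uint8))
    i=1+np.argmax(st[1:,4]); q=W[lab==i]
    r=cv2.minAreaRect((q[:,:2]*1000).astype(np.float32)); print(n,'chest',st[i],r,np.median(q[:,2]))
    m=(W[...,2]<.03)&(W[...,2]>.014)&(z['d']>0)&(W[...,0]>.2)&(W[...,0]<1.0)&(abs(W[...,1])<.7)
    nn,lab,st,_=cv2.connectedComponentsWithStats(m.astype(np.uint8))
    for i in range(1,nn):
        if st[i,4]>60:
            q=W[lab==i]; print('  low',st[i],cv2.minAreaRect((q[:,:2]*1000).astype(np.float32)),np.median(q[:,2]))
    for t in ['chest','keyhole','key_bow','key_tip','notch_limit','tray','tape_spot','brush_spot']:
        for o in finder.place_of(n,t)[:2]: print(n,t,o)
E
```

```text
scene chest [  98  122  147   90 4908] ((591.5369262695312, -211.84494018554688), (311.0449523925781, 251.920654296875), 85.74842071533203) 0.09909764734406418
  low [177 105   8  17 118] ((349.214111328125, -527.9254150390625), (101.99192810058594, 23.043270111083984), 55.95158386230469) 0.021638397922506047
  low [ 46 121  51  23 394] ((656.3968505859375, -665.4544677734375), (132.0316925048828, 91.98918151855469), 10.484116554260254) 0.01923558243464163
  low [222 126  64  36 335] ((293.73040771484375, -228.244140625), (156.8252410888672, 126.8462905883789), 87.44207763671875) 0.018606590782038634
  low [290 169  44  25 216] ((330.65496826171875, 17.20886993408203), (60.62077331542969, 127.25850677490234), 14.722780227661133) 0.021698521215396394
  low [106 175 138  63 657] ((665.174072265625, -157.5290069580078), (185.55044555664062, 378.6536560058594), 34.85125732421875) 0.022302844020111845
  low [244 239  92  72 743] ((575.9817504882812, 199.72377014160156), (123.02790069580078, 152.10267639160156), 0.4988131523132324) 0.019698681877166613
  low [ 34 242  49  30 283] ((907.774
[... 2897 characters left out ...]
), (99.96147155761719, 260.65673828125), 60.23844528198242) 0.021838637387093962
side chest {'xy': [358.3, 290.0], 'confidence': 0.72}
side keyhole {'xy': [369.4, 281.5], 'confidence': 0.79}
side keyhole {'xy': [373.1, 278.7], 'confidence': 0.71}
side key_bow {'xy': [374.0, 275.1], 'confidence': 0.68}
side key_tip {'xy': [371.4, 292.1], 'confidence': 0.6}
side notch_limit {'xy': [369.1, 288.3], 'confidence': 0.86}
side notch_limit {'xy': [254.2, 164.9], 'confidence': 0.43}
side tray {'xy': [256.5, 161.7], 'confidence': 0.66}
side tray {'xy': [229.1, 367.0], 'confidence': 0.64}
side tape_spot {'xy': [338.6, 226.5], 'confidence': 0.78}
side brush_spot {'xy': [415.9, 248.8], 'confidence': 0.81}
```

Run:
```python
from h import *
for n,c in [('scene',(160,135)),('side',(372,280))]:
    z=np.load('pics/%s0.npz'%n); K,T=camT(n); W=cloud(K,T,z['d'])
    x,y=c; save(n+'_crop.png',z['p'][y-50:y+50,x-65:x+65],6)
    m=np.zeros(z['d'].shape,bool); m[y-40:y+40,x-40:x+40]=1
    for a,b in [(.112,.119),(.124,.15),(.15,.19)]:
        mm=m&(W[...,2]>a)&(W[...,2]<b)&(np.hypot(W[...,0]-.56,W[...,1]+.25)<.05)
        q=W[mm]; print(n,a,len(q))
        if len(q)>5: print(q.mean(0),q.min(0),q.max(0),cv2.minAreaRect((q[:,:2]*1000).astype(np.float32)))
```

```text
scene 0.112 358
[ 0.55824808 -0.24694578  0.11445856] [ 0.51926197 -0.28941943  0.11202746] [ 0.59134748 -0.20433837  0.1185202 ] ((555.007080078125, -245.66859436035156), (83.66893768310547, 68.65558624267578), 85.19368743896484)
scene 0.124 111
[ 0.55173732 -0.25531468  0.13799985] [ 0.53402437 -0.26744747  0.12459769] [ 0.56532486 -0.24450932  0.14999402] ((551.6722412109375, -255.43995666503906), (10.84482192993164, 34.25068283081055), 61.677913665771484)
scene 0.15 56
[ 0.55077692 -0.25572955  0.15487901] [ 0.53463137 -0.26773185  0.15044347] [ 0.56433199 -0.24193172  0.15912294] ((549.2525634765625, -257.998046875), (15.252664566040039, 32.23038864135742), 46.29862976074219)
side 0.112 1189
[ 0.55133441 -0.2557538   0.1163244 ] [ 0.51848855 -0.29236906  0.11200195] [ 0.5904576  -0.20048622  0.11898837] ((555.4613037109375, -245.3904571533203), (90.25045013427734, 69.72393035888672), 85.54075622558594)
side 0.124 171
[ 0.54632755 -0.26436734  0.13924019] [ 0.53381036 -0.27492556  0.12687762] [ 0.56134545 -0.24885964  0.14993885] ((546.3887329101562, -264.4560852050781), (8.829421043395996, 34.421138763427734), 42.943092346191406)
side 0.15 177
[ 0.54818208 -0.26241764  0.15722431] [ 0.53370589 -0.27447473  0.15028445] [ 0.56519883 -0.24744577  0.16243413] ((549.4329833984375, -261.5943603515625), (12.154955863952637, 33.73777770996094), 48.58209991455078)
```

```bash
ls pics
```

```text
scene0.npz
scene0.png
scene_crop.png
side0.npz
side0.png
side_crop.png
wrist0.npz
wrist0.png
```

View pics/side_crop.png

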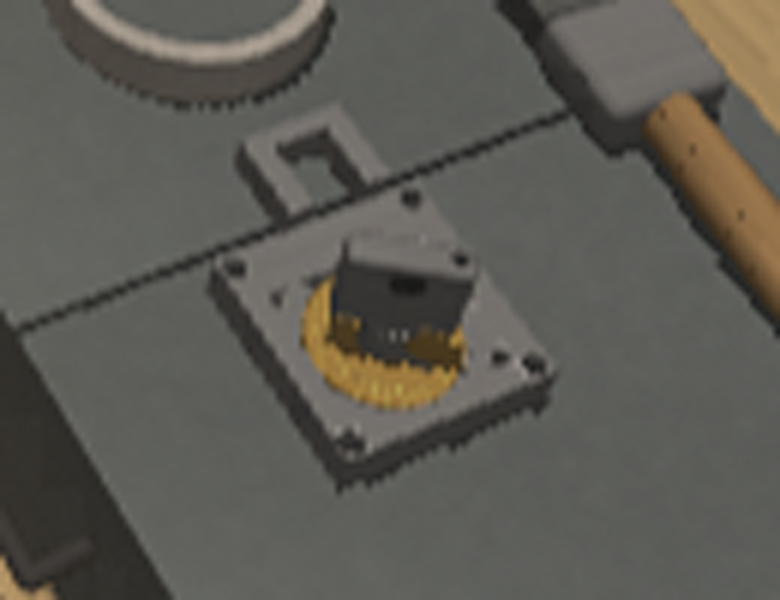

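View pics/scene_crop.png

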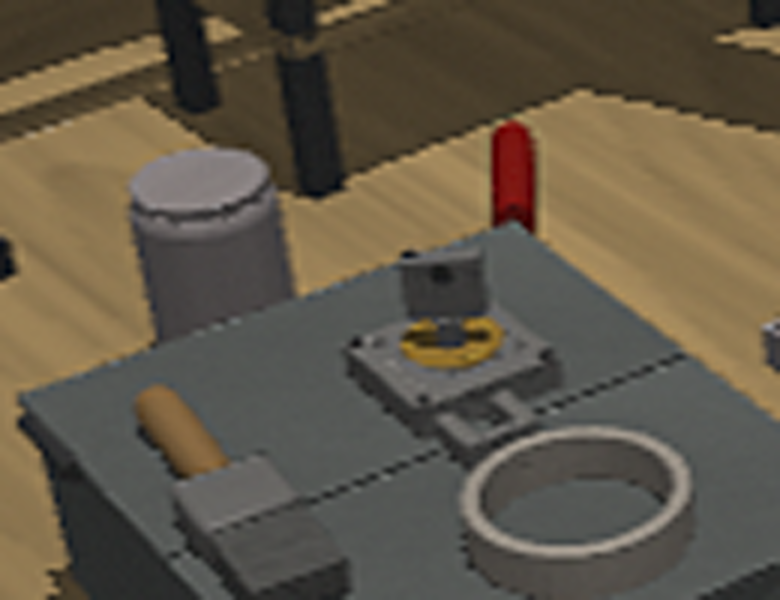

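Run:
```python
from h import *
s=arm.observe(); M=R.from_rotvec(s['ee_rot']).as_matrix(); print(M.round(3)); print('z yaw deg',np.degrees(np.arctan2(M[1,2],M[0,2])))
```

```text
[[ 0.     0.956  0.293]
 [-0.     0.293 -0.956]
 [-1.     0.     0.   ]]
z yaw deg -72.94170188659155
```

Run:
```python
from h import *
for n in ['scene','side']:
    z=np.load('pics/%s0.npz'%n); K,T=camT(n); W=cloud(K,T,z['d'])
    m=(W[...,2]>.06)&(z['d']>0)&(W[...,2]<.6)&(W[...,0]>.1)&(W[...,0]<1)&(abs(W[...,1])<.9)
    nn,lab,st,_=cv2.connectedComponentsWithStats(m.astype(np.uint8))
    for i in range(1,nn):
        if st[i,4]>80:
            q=W[lab==i]; print(n,st[i],np.percentile(q,2,axis=0).round(2),np.percentile(q,98,axis=0).round(2))
```

```text
scene [ 113    0  120  102 7114] [ 0.11 -0.76  0.08] [ 0.43 -0.51  0.33]
scene [  36   83   49   42 1353] [ 0.62 -0.73  0.06] [ 0.7  -0.61  0.15]
scene [117 110  26  23 497] [ 0.52 -0.52  0.06] [ 0.58 -0.46  0.1 ]
scene [  98  122  147  101 8403] [ 0.47 -0.35  0.06] [ 0.72 -0.06  0.12]
scene [   0  176   79   80 4145] [ 0.86 -0.34  0.06] [ 0.95 -0.13  0.12]
scene [ 97 247  42  37 835] [ 0.81 -0.04  0.06] [0.88 0.03 0.09]
scene [ 401  312   59   63 2851] [0.53 0.46 0.06] [0.6  0.54 0.11]
scene [ 110  319  124   65 4876] [0.85 0.16 0.07] [0.95 0.35 0.14]
side [ 179   24   89   48 2296] [0.59 0.54 0.07] [0.81 0.76 0.09]
side [ 315   46   72   73 2807] [0.85 0.15 0.06] [0.95 0.38 0.14]
side [186  66  31  32 811] [0.52 0.45 0.06] [0.59 0.52 0.11]
side [382 143  36  30 638] [ 0.81 -0.04  0.06] [0.88 0.03 0.09]
side [ 451  164   61   57 2681] [ 0.85 -0.23  0.06] [ 0.95 -0.14  0.12]
side [  272   186   214   189 22330] [ 0.46 -0.37  0.07] [ 0.7  -0.07  0.12]
side [496 206  16  51 499] [ 0.85 -0.31  0.06] [ 0.89 -0.25  0.12]
```

>>> send_rows([
  [[-40, 0, 0, 0, 0, 0, 100], [-60, 40, -20, -8, 0, 0, 100], [-60, 85, -42, -16, 0, 0, 100], [-60, 130, -64, -24, 0, 0, 100], [-60, 175, -86, -32, 0, 0, 100], [-60, 220, -108, -40, 0, 0, 100], [-60, 265, -130, -48, 0, 0, 100], [-60, 310, -152, -56, 0, 0, 100]],
])

```text
clock: 1.75
position: [0.4359, -0.3601, 0.2871]
ee_rot: [0.227, 1.558, -0.228]
force: [-0.2, -1.2, -0.9]
width: 1.0
```

```bash
cat >> h.py <<'E'
def tool_to(target_xyz, zyaw, s=None):
    """prints shift mm and rot deg from measured pose to tool-down pose"""
    s=s or arm.observe(); M=R.from_rotvec(s['ee_rot']).as_matrix()
    d=M.T@(np.asarray(target_xyz)-s['position'])*1000
    a=np.radians(zyaw); z=np.array([np.cos(a),np.sin(a),0]); x=np.array([0,0,-1.]); N=np.stack([x,np.cross(z,x),z],1)
    rv=np.degrees(R.from_matrix(M.T@N).as_rotvec())
    return d.round(2),rv.round(2)
def st():
    s=arm.observe(); M=R.from_rotvec(s['ee_rot']).as_matrix()
    print('t',round(s['clock'],2),'p',(s['position']*1000).round(2),'zyaw',np.degrees(np.arctan2(M[1,2],M[0,2])).round(2),'xax',M[:,0].round(4),'F',s['force'].round(2),'Mo',s['ft_torque'].round(3),'w',round(s['width']*92,2),'q',s['joints'].round(2))
    return s
E
python3 - <<'E'
from h import *
s=st(); print(tool_to([.549,-.26,.26],54))
E
```

```text
t 1.75 p [ 435.92 -360.12  287.08] zyaw -16.63 xax [ 5.e-04 -6.e-04 -1.e+00] F [-0.18 -1.18 -0.9 ] Mo [ 0.011 -0.055 -0.01 ] w 91.98 q [ 0.82  0.31 -0.29  1.61  0.1   1.23  0.21]
(array([ 27.07, 128.31,  79.68]), array([-7.063e+01,  2.000e-02,  4.000e-02]))
```

>>> send_rows([
  [[5, 20, 12, -8.5, 0, 0, 100], [10, 40, 24, -17, 0, 0, 100], [15, 60, 36, -25.5, 0, 0, 100], [20, 80, 48, -34, 0, 0, 100], [25, 100, 60, -42.5, 0, 0, 100], [27, 115, 72, -51, 0, 0, 100], [27, 128, 80, -59.5, 0, 0, 100], [27, 128, 80, -68, 0, 0, 100]],
])

```text
clock: 2.55
position: [0.5502, -0.2601, 0.2596]
ee_rot: [-0.702, 1.453, 0.703]
force: [0.2, 0.1, -0.5]
width: 0.999
```

Run:
```python
from h import *
s=st(); K,T=camT('wrist',s)
p,d=optics.get_image('wrist'); save('w1.png',p,1.5); np.savez('pics/w1.npz',p=p,d=d,T=T)
for t in ['keyhole','key_bow','key_tip','notch_limit']: print(t,finder.place_of('wrist',t)[:2])
print(proj(K,T,[.549,-.26,.158]))
```

```text
t 2.55 p [ 550.21 -260.06  259.63] zyaw 51.59 xax [ 8.0e-04  1.4e-03 -1.0e+00] F [ 0.24  0.1  -0.5 ] Mo [ 0.047 -0.182 -0.002] w 91.87 q [ 0.74  0.45 -0.57  1.53  0.25  1.23  1.04]
keyhole [{'xy': [252.9, 180.4], 'confidence': 0.98}]
key_bow [{'xy': [256.0, 189.5], 'confidence': 0.74}]
key_tip [{'xy': [251.1, 173.1], 'confidence': 0.58}]
notch_limit [{'xy': [253.2, 173.9], 'confidence': 0.76}]
[[252.41433989 191.37076018]]
```

View pics/w1.png

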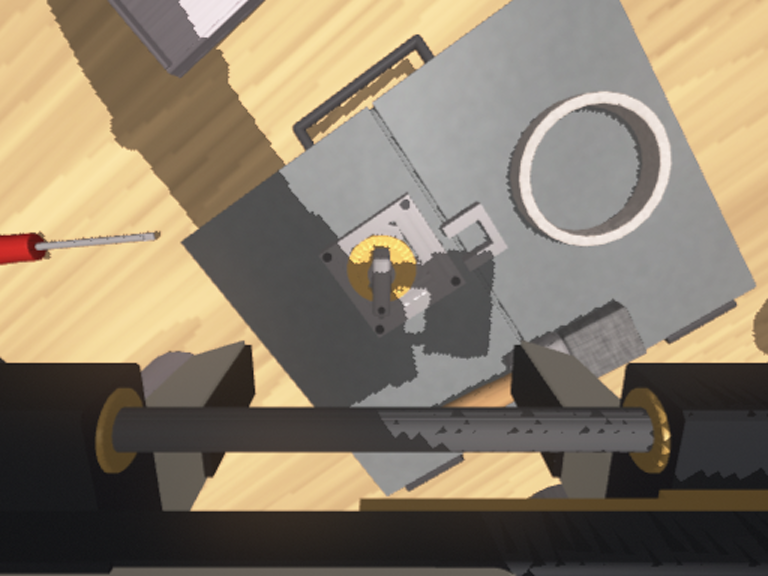

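Run:
```python
from h import *
z=np.load('pics/w1.npz'); p,d,T=z['p'],z['d'],z['T']; K,_=camT('side'); K=optics.get_calibration('wrist')['camera_matrix']
W=cloud(K,T,d)
save('w1c.png',p[125:230,200:340],5.5)
m=np.zeros(d.shape,bool); m[125:235,200:340]=1
q=W[m&(W[...,2]>.150)&(W[...,2]<.17)]; print('bow',len(q),q.mean(0),cv2.minAreaRect((q[:,:2]*1000).astype(np.float32)),np.median(q[:,2]))
q=W[m&(W[...,2]>.111)&(W[...,2]<.12)]; print('case',len(q),q.mean(0),cv2.minAreaRect((q[:,:2]*1000).astype(np.float32)),np.median(q[:,2]))
hsv=cv2.cvtColor(p,cv2.COLOR_RGB2HSV)
b=m&(hsv[...,1]>110)&(hsv[...,0]>12)&(hsv[...,0]<35)
ys,xs=np.nonzero(b); print(len(xs))
(c,r)=cv2.minEnclosingCircle(np.stack([xs,ys],1).astype(np.float32)); print(c,r)
P=ray_z(K,T,np.stack([xs,ys],1),.1155); c,r=cv2.minEnclosingCircle((P[:,:2]*1000).astype(np.float32)); print('brass',c,r)
# chest top rect
q=W[(abs(W[...,2]-.1)<.004)&(d>0)]; print('top',cv2.minAreaRect((q[:,:2]*1000).astype(np.float32)),np.median(q[:,2]))
```

```text
bow 480 [ 0.54893282 -0.25878525  0.15773753] ((549.6593017578125, -259.35528564453125), (9.329182624816895, 33.59379959106445), 51.46921157836914) 0.1579024087805232
case 4900 [ 0.55552681 -0.24484812  0.11538963] ((555.8878784179688, -236.99691772460938), (102.12702941894531, 68.4713363647461), 85.9275894165039) 0.11560177652618686
1078
(254.08824157714844, 178.3235321044922) 22.806076049804688
brass (549.9393310546875, -259.18072509765625) 22.133846282958984
top ((592.1663208007812, -212.55360412597656), (304.9693908691406, 251.2147674560547), 85.65499877929688) 0.1002167653125986
```

View pics/w1c.png

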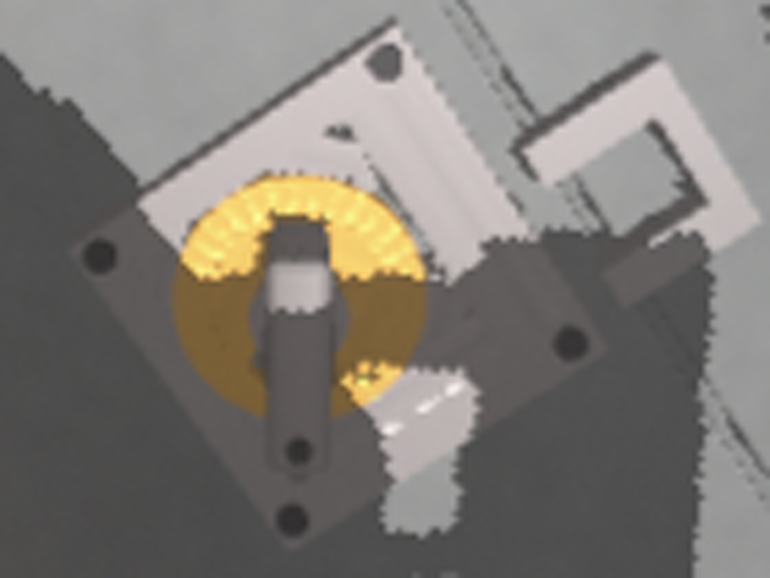

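>>> send_rows([
  [[20, 0.4, 0.2, 0, 0, 0, 60], [40, 0.8, 0.4, 0, 0, 0, 40], [60, 0.8, 0.4, 0, 0, 0, 40], [80, 0.8, 0.4, 0, 0, 0, 40], [100, 0.8, 0.4, 0, 0, 0, 40], [115, 0.8, 0.4, 0, 0, 0, 40], [128, 0.8, 0.4, 0, 0, 0, 40], [133.5, 0.8, 0.4, 0, 0, 0, 40]],
])

```text
clock: 3.6
position: [0.5477, -0.2618, 0.1251]
ee_rot: [-0.694, 1.458, 0.695]
force: [-0.2, 0.4, 0.2]
width: 0.408
```

Run:
```python
from h import *
s=st(); K,T=camT('wrist',s)
p,d=optics.get_image('wrist'); save('w2.png',p,1.5); np.savez('pics/w2.npz',p=p,d=d,T=T)
```

```text
t 3.6 p [ 547.66 -261.75  125.08] zyaw 50.99 xax [-1.2e-03  3.0e-04 -1.0e+00] F [-0.16  0.37  0.18] Mo [ 0.048 -0.16  -0.03 ] w 37.55 q [ 0.72  0.56 -0.53  1.7   0.33  0.97  0.96]
```

View pics/w2.png

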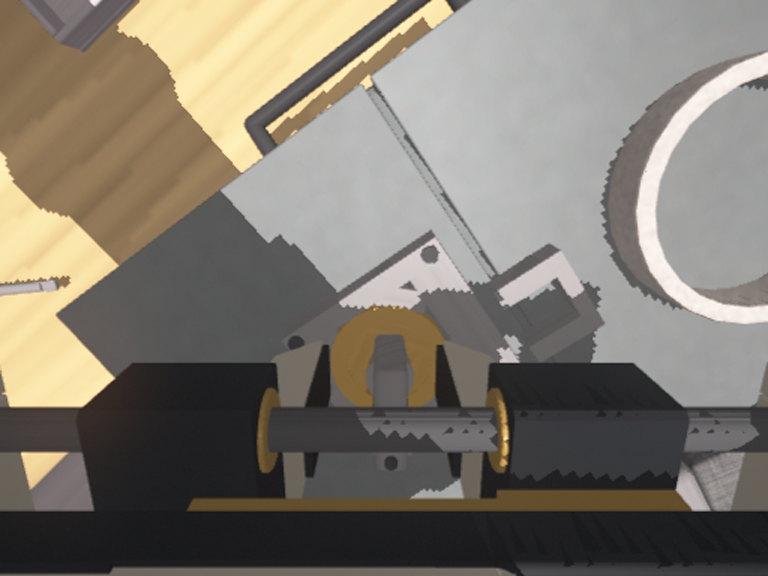

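>>> send_rows([
  [[0, 0, 1.5, -0.3, 0, 0, 40], [0, 0, 3.3, -0.5, 0, 0, 40], [0, 0, 3.3, -0.5, 0, 0, 40], [0, 0, 3.3, -0.5, 0, 0, 40], [0, 0, 3.3, -0.5, 0, 0, 40], [0, 0, 3.3, -0.5, 0, 0, 40], [0, 0, 3.3, -0.5, 0, 0, 40], [0, 0, 3.3, -0.5, 0, 0, 40]],
])

```text
clock: 4.45
position: [0.5503, -0.2591, 0.1262]
ee_rot: [-0.702, 1.454, 0.702]
force: [0.1, -0.1, 0.1]
width: 0.399
```

Run:
```python
from h import *
s=st(); print(tool_to([.5498,-.2592,.126],51.5))
```

```text
t 4.45 p [ 550.26 -259.15  126.23] zyaw 51.56 xax [-0. -0. -1.] F [ 0.11 -0.1   0.09] Mo [ 0.083 -0.123  0.021] w 36.72 q [ 0.71  0.56 -0.53  1.7   0.33  0.97  0.96]
(array([ 0.23,  0.33, -0.33]), array([ 0.06, -0.  ,  0.  ]))
```

>>> send_rows([
  [[0, 0.3, -0.3, 0, 0, 0, 25], [0, 0.3, -0.3, 0, 0, 0, 15], [0, 0.3, -0.3, 0, 0, 0, 5], [0, 0.3, -0.3, 0, 0, 0, 5], [0, 0.3, -0.3, 0, 0, 0, 5], [0, 0.3, -0.3, 0, 0, 0, 5], [0, 0.3, -0.3, 0, 0, 0, 5], [0, 0.3, -0.3, 0, 0, 0, 5]],
], grip_force=4)

```text
clock: 5.25
position: [0.5498, -0.2593, 0.1262]
ee_rot: [-0.702, 1.454, 0.702]
force: [-1.1, -1.1, 0.2]
width: 0.125
```

Run:
```python
from h import *
s=st();
```

```text
t 5.25 p [ 549.77 -259.27  126.21] zyaw 51.55 xax [-1.e-04 -1.e-04 -1.e+00] F [-1.09 -1.06  0.19] Mo [-0.128 -0.002 -0.088] w 11.54 q [ 0.71  0.56 -0.53  1.7   0.33  0.97  0.96]
```

>>> send_rows([
  [[0, 0, 0, 0, 0, 0, 5], [0, 0, 0, 0, 0, 0, 5], [0, 0, 0, 0, 0, 0, 5], [0, 0, 0, 0, 0, 0, 5], [0, 0, 0, 0, 0, 0, 5], [0, 0, 0, 0, 0, 0, 5], [0, 0, 0, 0, 0, 0, 5], [0, 0, 0, 0, 0, 0, 5]],
], grip_force=15)

```text
clock: 6.05
position: [0.5497, -0.2593, 0.1262]
ee_rot: [-0.702, 1.455, 0.702]
force: [-1.0, -1.8, -0.3]
width: 0.111
```

Run:
```python
from h import *
s=st();
K,T=camT('wrist',s)
p,d=optics.get_image('wrist'); save('w3.png',p,1.5)
```

```text
t 6.05 p [ 549.73 -259.3   126.19] zyaw 51.55 xax [-2.e-04 -1.e-04 -1.e+00] F [-0.98 -1.78 -0.34] Mo [-0.426  0.164 -0.021] w 10.22 q [ 0.71  0.56 -0.53  1.7   0.33  0.97  0.96]
```

View pics/w3.png

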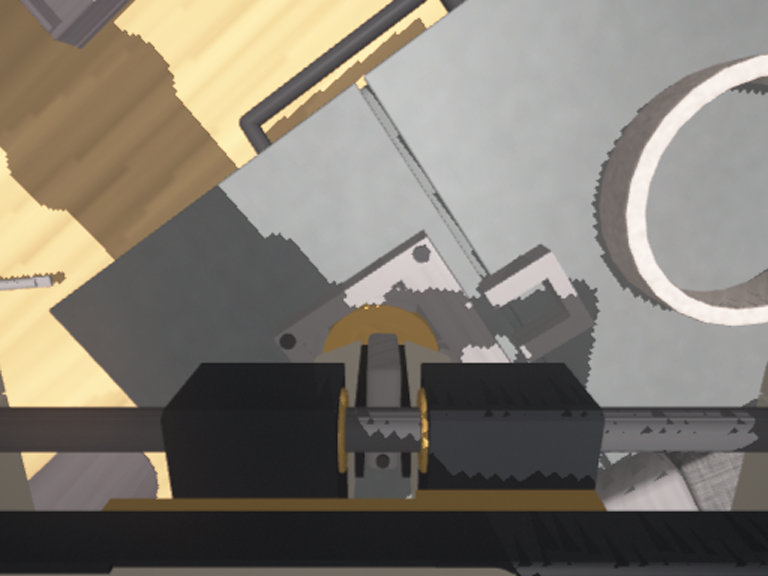

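>>> send_rows([
  [[-0.3, 0, 0, 0, 0, 0, 5], [-0.6, 0, -0.2, 0, 0, 0, 5], [-0.7, 0, -0.4, 0, 0, 0, 5], [-0.7, 0, -0.6, 0, 0, 0, 5], [-0.7, 0, -0.6, 0, 0, 0, 5], [-0.7, 0, -0.6, 0, 0, 0, 5], [-0.7, 0, -0.6, 0, 0, 0, 5], [-0.7, 0, -0.6, 0, 0, 0, 5]],
], grip_force=25)

```text
clock: 6.9
position: [0.5495, -0.2595, 0.1269]
ee_rot: [-0.702, 1.454, 0.702]
force: [-1.3, -1.4, -1.4]
width: 0.109
```

Run:
```python
from h import *
s=st();
```

```text
t 6.9 p [ 549.49 -259.55  126.95] zyaw 51.56 xax [ 0.  0. -1.] F [-1.3  -1.44 -1.43] Mo [-0.204  0.136  0.017] w 10.05 q [ 0.71  0.56 -0.53  1.7   0.33  0.97  0.96]
```

>>> send_rows([
  [[-0.7, 0, 0, -3, 0, 0, 5], [-0.7, 0, 0, -6, 0, 0, 5], [-0.7, 0, 0, -9, 0, 0, 5], [-0.7, 0, 0, -12, 0, 0, 5], [-0.7, 0, 0, -15, 0, 0, 5], [-0.7, 0, 0, -18, 0, 0, 5], [-0.7, 0, 0, -20, 0, 0, 5], [-0.7, 0, 0, -20, 0, 0, 5]],
], grip_force=25)

```text
clock: 7.7
position: [0.5489, -0.2607, 0.1275]
ee_rot: [-0.969, 1.346, 0.969]
force: [-3.7, -3.3, -0.4]
width: 0.111
```

Run:
```python
from h import *
s=st();
```

```text
t 7.7 p [ 548.87 -260.65  127.53] zyaw 71.53 xax [-9.e-04 -9.e-04 -1.e+00] F [-3.68 -3.26 -0.36] Mo [-0.808  0.623 -0.062] w 10.26 q [ 0.77  0.58 -0.62  1.69  0.39  0.99  1.26]
```

>>> send_rows([
  [[0.3, 0, 0, -3, 0, 0, 5], [0.6, 0, 0, -6, 0, 0, 5], [0.6, 0, 0, -9, 0, 0, 5], [0.6, 0, 0, -12, 0, 0, 5], [0.6, 0, 0, -15, 0, 0, 5], [0.6, 0, 0, -18, 0, 0, 5], [0.6, 0, 0, -20, 0, 0, 5], [0.6, 0, 0, -20, 0, 0, 5]],
], grip_force=25)

```text
clock: 8.5
position: [0.5497, -0.2603, 0.1272]
ee_rot: [-1.229, 1.197, 1.228]
force: [-1.6, -4.2, -0.1]
width: 0.105
```

Run:
```python
from h import *
s=st();
K,T=camT('wrist',s)
p,d=optics.get_image('wrist'); save('w4.png',p,1.5)
```

```text
t 8.5 p [ 549.65 -260.27  127.23] zyaw 91.49 xax [ 5.e-04 -7.e-04 -1.e+00] F [-1.63 -4.21 -0.06] Mo [-0.858  0.219 -0.043] w 9.7 q [ 0.82  0.61 -0.7   1.69  0.45  1.01  1.56]
```

View pics/w4.png

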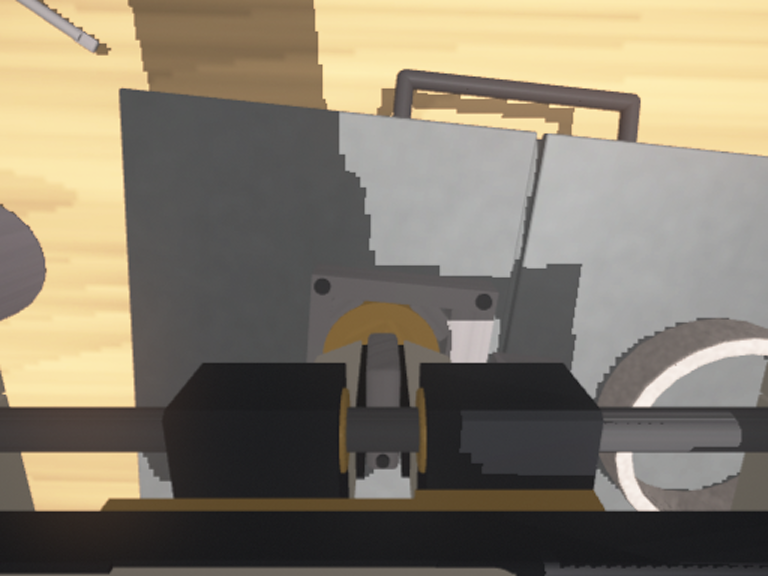

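>>> send_rows([
  [[0, 0, 0, -3, 0, 0, 5], [0, 0, 0, -6, 0, 0, 5], [0, 0, 0, -9, 0, 0, 5], [0, 0, 0, -11, 0, 0, 5], [0, 0, 0, -13, 0, 0, 5], [0, 0, 0, -15, 0, 0, 5], [0, 0, 0, -16.5, 0, 0, 5], [0, 0, 0, -16.5, 0, 0, 5]],
], grip_force=25)

```text
clock: 9.35
position: [0.5503, -0.2606, 0.1274]
ee_rot: [-1.438, 1.044, 1.434]
force: [0.8, -4.8, -0.9]
width: 0.105
```

Run:
```python
from h import *
s=st();
for n,c in [('scene',(170,145)),('side',(365,268))]:
    p,d=optics.get_image(n); x,y=c; save(n+'_b1.png',p[y-40:y+40,x-50:x+50],6)
```

```text
t 9.35 p [ 550.31 -260.55  127.38] zyaw 107.97 xax [ 0.0018 -0.0011 -1.    ] F [ 0.75 -4.85 -0.95] Mo [-1.244 -0.348 -0.078] w 9.67 q [ 0.86  0.63 -0.77  1.68  0.5   1.03  1.81]
```

View pics/scene_b1.png

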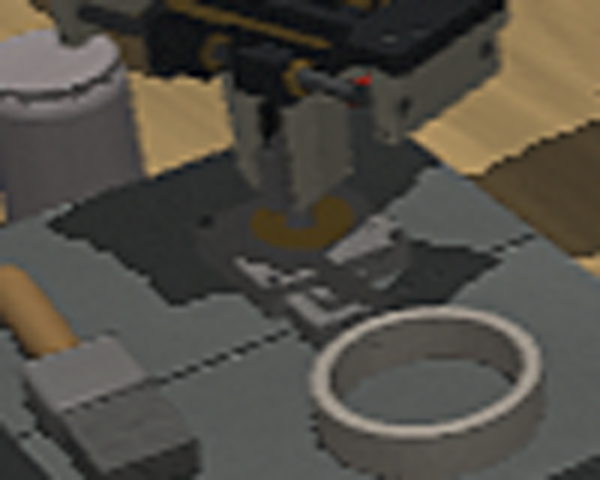

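View pics/side_b1.png

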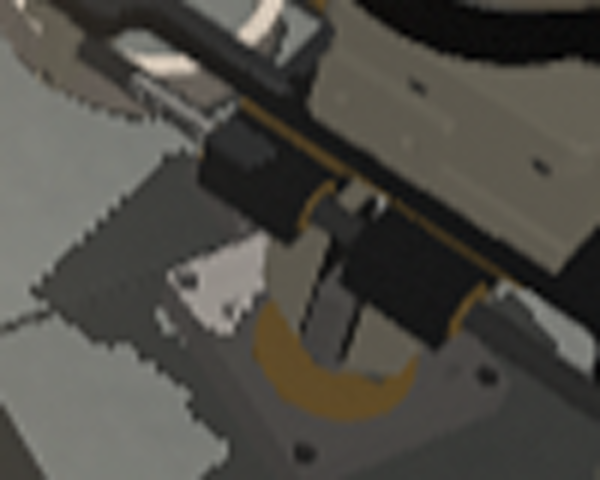

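>>> send_rows([
  [[0, 0, 0, -1.5, 0, 0, 5], [0, 0, 0, -3, 0, 0, 5], [0, 0, 0, -4, 0, 0, 5], [0, 0, 0, -5, 0, 0, 5], [0, 0, 0, -5, 0, 0, 5], [0, 0, 0, -5, 0, 0, 5], [0, 0, 0, -5, 0, 0, 5], [0, 0, 0, -5, 0, 0, 5]],
], grip_force=25)

```text
clock: 10.25
position: [0.5504, -0.2609, 0.1275]
ee_rot: [-1.5, 0.993, 1.495]
force: [0.8, -7.2, -1.5]
width: 0.11
```

Run:
```python
from h import *
s=st();
```

```text
t 10.25 p [ 550.4  -260.92  127.46] zyaw 112.9 xax [ 0.002  -0.0017 -1.    ] F [ 0.83 -7.15 -1.47] Mo [-1.512 -0.473 -0.08 ] w 10.09 q [ 0.87  0.64 -0.79  1.68  0.51  1.04  1.88]
```

Run:
```python
from h import *
s=st()
p,d=optics.get_image('wrist'); save('w5.png',p,1.5)
p,d=optics.get_image('scene');save('s5.png',p[115:180,120:230],7)
```

```text
t 10.25 p [ 550.4  -260.92  127.46] zyaw 112.9 xax [ 0.002  -0.0017 -1.    ] F [ 0.83 -7.15 -1.47] Mo [-1.512 -0.473 -0.08 ] w 10.09 q [ 0.87  0.64 -0.79  1.68  0.51  1.04  1.88]
```

View pics/w5.png

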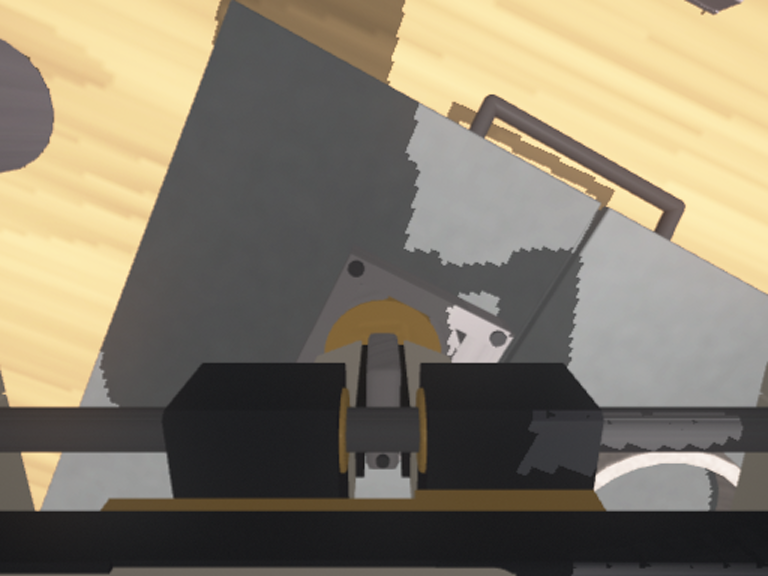

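View pics/s5.png

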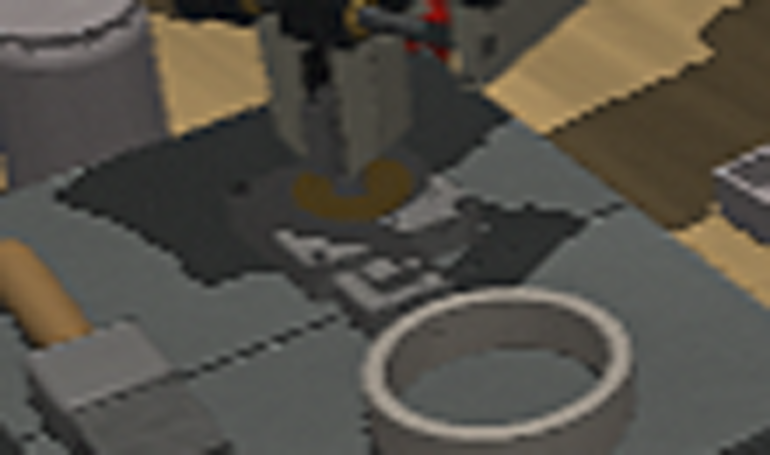

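>>> send_rows([
  [[0, 0, 0, -0.5, 0, 0, 5], [0, 0, 0, -1, 0, 0, 5], [0, 0, 0, -1.5, 0, 0, 5], [0, 0, 0, -2, 0, 0, 5], [0, 0, 0, -2.5, 0, 0, 5], [0, 0, 0, -2.5, 0, 0, 5], [0, 0, 0, -2.5, 0, 0, 5], [0, 0, 0, -2.5, 0, 0, 5]],
], grip_force=25)

```text
clock: 11.15
position: [0.5505, -0.2612, 0.1275]
ee_rot: [-1.53, 0.967, 1.525]
force: [1.0, -7.5, -0.2]
width: 0.111
```

Run:
```python
from h import *
s=st();
```

```text
t 11.15 p [ 550.5  -261.2   127.46] zyaw 115.38 xax [ 0.0023 -0.002  -1.    ] F [ 1.02 -7.54 -0.17] Mo [-1.631 -0.499 -0.137] w 10.17 q [ 0.88  0.64 -0.8   1.68  0.52  1.04  1.92]
```

>>> send_rows([
  [[0, 0, 0, 4, 0, 0, 5], [0, 0, 0, 11, 0, 0, 5], [0, 0, 0, 18, 0, 0, 5], [0, 0, 0, 25, 0, 0, 5], [0, 0, 0, 32, 0, 0, 5], [0, 0, 0, 39, 0, 0, 5], [0, 0, 0, 46, 0, 0, 5], [0, 0, 0, 53, 0, 0, 5]],
], grip_force=25)

```text
clock: 11.95
position: [0.5497, -0.2587, 0.1271]
ee_rot: [-0.844, 1.4, 0.845]
force: [-0.7, -0.6, -0.9]
width: 0.107
```

>>> send_rows([
  [[0, 0, 0, 4, 0, 0, 5], [0, 0, 0, 7, 0, 0, 5], [0, 0, 0, 10, 0, 0, 5], [0, 0, 0, 10, 0, 0, 5], [0, 0, 0, 10, 0, 0, 5], [0, 0, 0, 10, 0, 0, 5], [0, 0, 0, 10, 0, 0, 5], [0, 0, 0, 10, 0, 0, 5]],
], grip_force=25)

```text
clock: 12.75
position: [0.5496, -0.2595, 0.127]
ee_rot: [-0.716, 1.449, 0.716]
force: [0.3, -1.7, -0.7]
width: 0.108
```

Run:
```python
from h import *
s=st()
p,d=optics.get_image('wrist'); save('w6.png',p,1.5); save('w6c.png',p[140:250,180:420],3.3); K,T=camT('wrist',s); np.savez('pics/w6.npz',p=p,d=d,T=T)
```

```text
t 12.75 p [ 549.58 -259.49  127.04] zyaw 52.58 xax [ 2.e-04  2.e-04 -1.e+00] F [ 0.33 -1.69 -0.66] Mo [ 0.043 -0.177 -0.023] w 9.92 q [ 0.72  0.56 -0.53  1.7   0.34  0.97  0.98]
```

View pics/w6c.png

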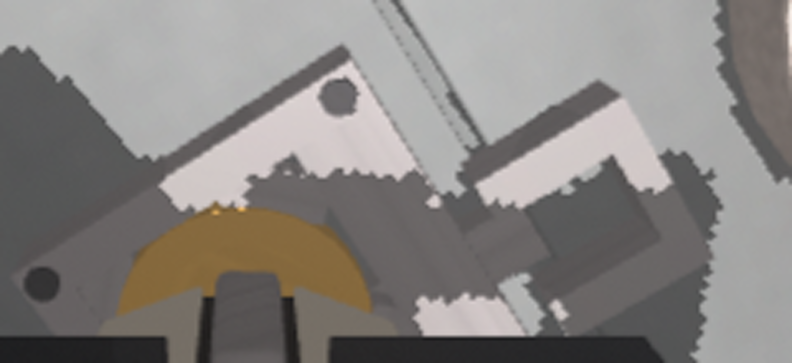

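Run:
```python
from h import *
z=np.load('pics/w6.npz'); p,d,T=z['p'],z['d'],z['T']; K=optics.get_calibration('wrist')['camera_matrix']
W=cloud(K,T,d)
a=np.radians(-4.25); C=np.array([.592,-.2130,0]); Rz=np.array([[np.cos(a),-np.sin(a),0],[np.sin(a),np.cos(a),0],[0,0,1]])
L=(W-C)@Rz
# profile along bolt center
f=4; im=cv2.resize(p[180:250,260:420],None,fx=5,fy=5,interpolation=cv2.INTER_CUBIC)[:,:,::-1].copy()
# print local (x,y,z) at bolt pixels
for (u,v) in [((465+o)/3.3+180,(243-o*.4)/3.3+140) for o in range(-60,130,10)]:
    print(round(u,1),round(v,1),(L[int(round(v)),int(round(u))]*1000).round(1),p[int(round(v)),int(round(u))])
```

```text
302.7 220.9 [-32.7 -20.2 116. ] [106 101 102]
305.8 219.7 [-31.8 -18.6 114.8] [105 101 101]
308.8 218.5 [-32.1 -16.5 115.3] [104 100 100]
311.8 217.3 [-31.7 -14.8 115.3] [106 102 102]
314.8 216.1 [-31.3 -13.1 115.3] [106 103 103]
317.9 214.8 [-31.4 -11.4 116.6] [107 102 102]
320.9 213.6 [-30.8  -9.7 115.9] [105 102 101]
323.9 212.4 [-27.5  -7.8 108. ] [108 104 105]
327.0 211.2 [-27.3  -6.1 108.7] [108 104 104]
330.0 210.0 [-26.8  -4.3 108.5] [108 104 104]
333.0 208.8 [-26.8  -2.6 109.5] [107 103 103]
336.1 207.6 [-26.5  -0.9 109.6] [108 103 102]
339.1 206.4 [-26.5   1.2 109.4] [107 103 103]
342.1 205.2 [-21.9   3.3  99.8] [90 90 90]
345.2 203.9 [-21.4   5.2  99.8] [91 91 91]
348.2 202.7 [-21.4   6.9 100.7] [91 90 90]
351.2 201.5 [-20.7   8.8 100.1] [90 91 91]
354.2 200.3 [-20.8  10.9 100. ] [90 91 90]
357.3 199.1 [-20.5  12.6 100.4] [92 92 92]
```

Run:
```python
from h import *
z=np.load('pics/w1.npz'); p,d,T=z['p'],z['d'],z['T']; K=optics.get_calibration('wrist')['camera_matrix']
W=cloud(K,T,d)
ax=np.array([.5498,-.2592])
for u,v in [(246.9,190.8),(246,188),(247,192),(247,194)]:
    P=ray_z(K,T,(u,v),.1155)[0,:2]-ax; print(u,v,P*1000,np.hypot(*P)*1000,np.degrees(np.arctan2(P[1],P[0])),'depthz',W[int(round(v)),int(round(u)),2])
save('w1d.png',cv2.convertScaleAbs(p[165:210,225:285],alpha=1.8),12)
# rectified top view on plane z=.1155, world
g=np.mgrid[-24:24.01:.1,-24:24.01:.1]
for nm in ['w1']:
    X=np.stack([ax[0]*1000+g[1].ravel(),ax[1]*1000-g[0].ravel(),np.full(g[0].size,115.5)],1)/1000
    uv=proj(K,T,X).reshape(g.shape[1],g.shape[2],2).astype(np.float32)
    o=cv2.remap(p,uv[...,0],uv[...,1],cv2.INTER_CUBIC); save('rect_'+nm+'.png',cv2.convertScaleAbs(o,alpha=1.6),1.2)
# side & scene rect
for nm in ['scene','side']:
    zz=np.load('pics/%s0.npz'%nm); K2,T2=camT(nm); uv=proj(K2,T2,X).reshape(g.shape[1],g.shape[2],2).astype(np.float32)
    o=cv2.remap(zz['p'],uv[...,0],uv[...,1],cv2.INTER_CUBIC); save('rect_'+nm+'.png',cv2.convertScaleAbs(o,alpha=1.6),1.2)
```

```text
246.9 190.8 [  5.27259014 -12.70618601] 13.756720887838895 -67.4633850974995 depthz 0.09971580597530888
246 188 [  2.53509228 -11.61903995] 11.892383366978112 -77.69184758718129 depthz 0.1004416403415056
247 192 [  6.27800501 -13.39056443] 14.789204261179727 -64.88103303760992 depthz 0.11156104939048639
247 194 [  7.85804589 -14.66122249] 16.63431182625183 -61.809812966974654 depthz 0.1159890661386489
```

View pics/rect_w1.png

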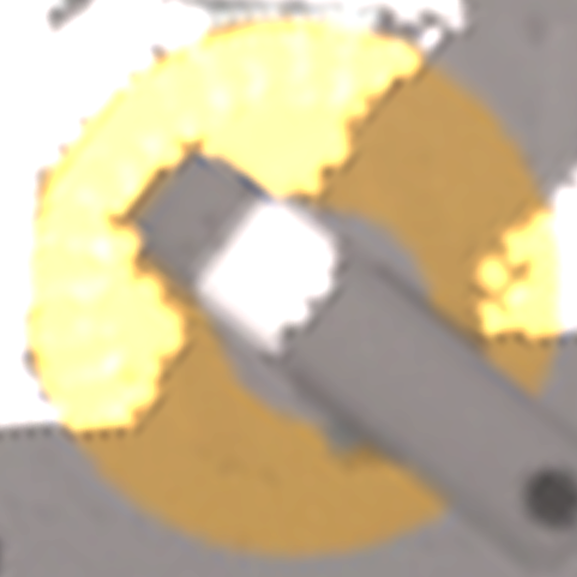

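View pics/rect_side.png

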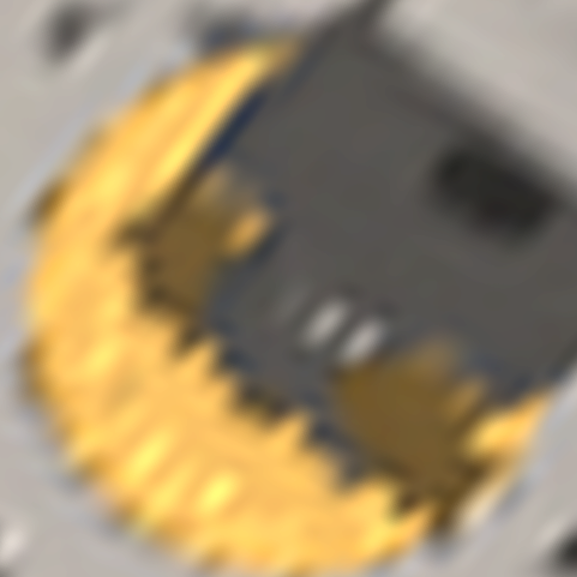

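>>> send_rows([
  [[0, 0, 0, 5, 0, 0, 5], [0, 0, 0, 10, 0, 0, 5], [0, 0, 0, 15, 0, 0, 5], [0, 0, 0, 18, 0, 0, 5], [0, 0, 0, 20, 0, 0, 5], [0, 0, 0, 20, 0, 0, 5], [-1, 0, 0, 20, 0, 0, 5], [-1, 0, 0, 20, 0, 0, 5]],
], grip_force=25)

```text
clock: 13.6
position: [0.5495, -0.2597, 0.1282]
ee_rot: [-0.446, 1.524, 0.446]
force: [-1.0, -0.1, -0.8]
width: 0.108
```

Run:
```python
from h import *
s=st()
p,d=optics.get_image('wrist'); save('w7c.png',p[190:250,200:310],7)
```

```text
t 13.6 p [ 549.54 -259.7   128.15] zyaw 32.61 xax [ 2.e-04 -1.e-04 -1.e+00] F [-0.98 -0.13 -0.8 ] Mo [-0.012 -0.156  0.015] w 9.9 q [ 0.66  0.55 -0.45  1.7   0.28  0.96  0.68]
```

View pics/w7c.png

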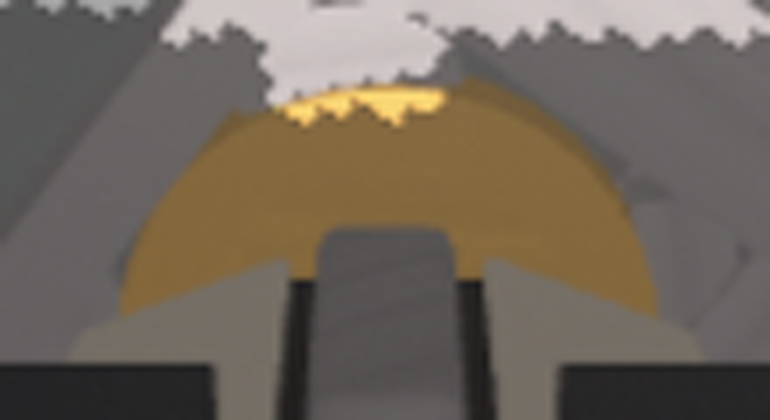

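>>> send_rows([
  [[-0.3, 0, 0, 0, 0, 0, 5], [-0.6, 0, 0, 0, 0, 0, 5], [-0.9, 0, 0, 0, 0, 0, 5], [-1.2, 0, 0, 0, 0, 0, 5], [-1.5, 0, 0, 0, 0, 0, 5], [-1.5, 0, 0, 0, 0, 0, 5], [-1.5, 0, 0, 0, 0, 0, 5], [-1.5, 0, 0, 0, 0, 0, 5]],
], grip_force=25)

```text
clock: 14.45
position: [0.5495, -0.2597, 0.1295]
ee_rot: [-0.445, 1.525, 0.445]
force: [-1.0, -1.1, -0.8]
width: 0.11
```

Run:
```python
from h import *
s=st()
```

```text
t 14.45 p [ 549.48 -259.66  129.53] zyaw 32.56 xax [-0.e+00 -1.e-04 -1.e+00] F [-0.99 -1.06 -0.83] Mo [ 0.014 -0.079  0.009] w 10.14 q [ 0.66  0.54 -0.45  1.7   0.28  0.96  0.68]
```

>>> send_rows([
  [[-0.5, 0, 0, 0, 0, 0, 5], [-1, 0, 0, 0, 0, 0, 5], [-1.5, 0, 0, 0, 0, 0, 5], [-2, 0, 0, 0, 0, 0, 5], [-2.5, 0, 0, 0, 0, 0, 5], [-3, 0, 0, 0, 0, 0, 5], [-3.5, 0, 0, 0, 0, 0, 5], [-4, 0, 0, 0, 0, 0, 5]],
], grip_force=25)

```text
clock: 15.25
position: [0.5494, -0.2597, 0.1336]
ee_rot: [-0.445, 1.525, 0.445]
force: [-0.4, -0.8, -1.8]
width: 0.107
```

Run:
```python
from h import *
s=st()
```

```text
t 15.25 p [ 549.42 -259.68  133.55] zyaw 32.56 xax [-1.e-04 -1.e-04 -1.e+00] F [-0.36 -0.76 -1.79] Mo [-0.013 -0.018  0.   ] w 9.87 q [ 0.66  0.54 -0.45  1.7   0.27  0.97  0.68]
```

Free lift, 7 mm up with no reaction. Continue drawing out.

>>> send_rows([
  [[-1, 0, 0, 0, 0, 0, 5], [-2.5, 0, 0, 0, 0, 0, 5], [-4, 0, 0, 0, 0, 0, 5], [-6, 0, 0, 0, 0, 0, 5], [-8, 0, 0, 0, 0, 0, 5], [-10, 0, 0, 0, 0, 0, 5], [-12, 0, 0, 0, 0, 0, 5], [-14, 0, 0, 0, 0, 0, 5]],
], grip_force=25)

```text
clock: 16.05
position: [0.5495, -0.2596, 0.1478]
ee_rot: [-0.445, 1.524, 0.445]
force: [0.6, 0.4, -2.1]
width: 0.109
```

>>> send_rows([
  [[-3, 0, 0, 0, 0, 0, 5], [-7, 0, 0, 0, 0, 0, 5], [-13, 0, 0, 0, 0, 0, 5], [-21, 0, 0, 0, 0, 0, 5], [-30, 0, 0, 0, 0, 0, 5], [-40, 0, 0, 0, 0, 0, 5], [-50, 0, 0, 0, 0, 0, 5], [-60, 0, 0, 0, 0, 0, 5]],
], grip_force=25)

```text
clock: 16.85
position: [0.5496, -0.2597, 0.2086]
ee_rot: [-0.445, 1.524, 0.445]
force: [0.2, 0.2, 0.1]
width: 0.109
```

Run:
```python
from h import *
s=st()
p,d=optics.get_image('wrist'); save('w8.png',p,1.5)
p,d=optics.get_image('side'); save('s8.png',p[150:350,230:480],3)
```

```text
t 16.85 p [ 549.57 -259.67  208.65] zyaw 32.56 xax [ 4.e-04 -2.e-04 -1.e+00] F [0.18 0.2  0.09] Mo [ 0.001 -0.141 -0.029] w 10.02 q [ 0.68  0.47 -0.47  1.61  0.23  1.12  0.72]
```

View pics/w8.png

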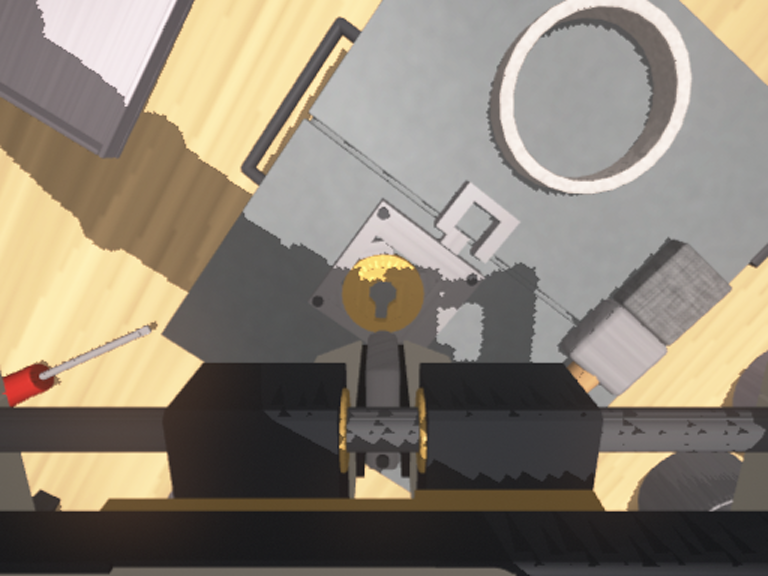

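View pics/s8.png

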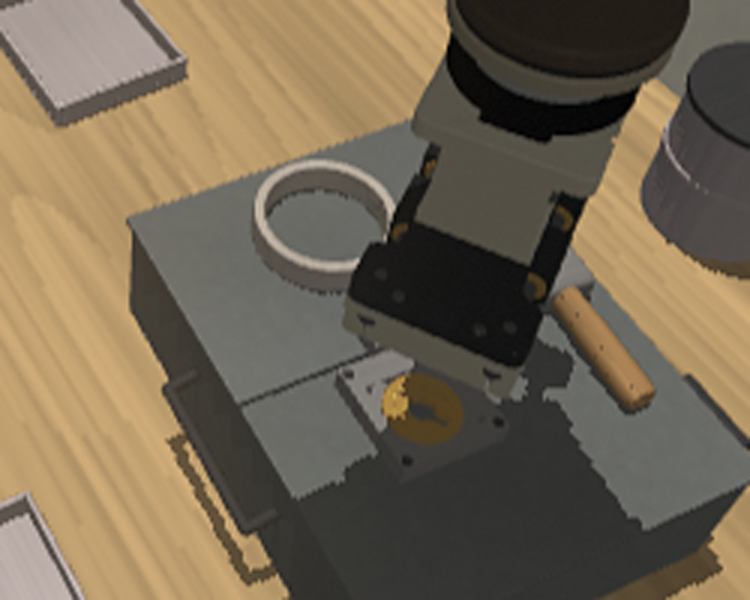

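>>> send_rows([
  [[-5, 12, 9, 3, 0, 0, 5], [-10, 40, 30, 10, 0, 0, 5], [-15, 72, 54, 18, 0, 0, 5], [-15, 104, 78, 26, 0, 0, 5], [-15, 136, 102, 34, 0, 0, 5], [-15, 168, 126, 42, 0, 0, 5], [-15, 200, 150, 50, 0, 0, 5], [-15, 232, 174, 58, 0, 0, 5]],
], grip_force=25)

```text
clock: 17.75
position: [0.571, 0.0311, 0.2223]
ee_rot: [0.353, 1.542, -0.353]
force: [0.1, 0.2, -0.7]
width: 0.106
```

Run:
```python
from h import *
s=st(); print(tool_to([.584,.201,.20],-71))
```

```text
t 17.75 p [571.04  31.07 222.34] zyaw -25.78 xax [-3.e-04 -2.e-04 -1.e+00] F [ 0.1   0.24 -0.72] Mo [-0.063 -0.098 -0.046] w 9.78 q [ 0.1   0.38 -0.34  1.69  0.14  1.1  -0.73]
(array([ 22.31, 158.66, -62.22]), array([ 4.522e+01, -0.000e+00,  2.000e-02]))
```

>>> send_rows([
  [[5, 30, -12, 8, 0, 0, 5], [10, 62, -24, 16, 0, 0, 5], [15, 94, -36, 24, 0, 0, 5], [20, 124, -48, 32, 0, 0, 5], [22, 145, -57, 40, 0, 0, 5], [22, 158, -62, 45, 0, 0, 5], [22, 158, -62, 45, 0, 0, 5], [22, 158, -62, 45, 0, 0, 5]],
], grip_force=25)

```text
clock: 18.55
position: [0.583, 0.1983, 0.2002]
ee_rot: [0.951, 1.353, -0.953]
force: [0.7, -0.4, -1.2]
width: 0.109
```

Run:
```python
from h import *
s=st(); print(tool_to([.584,.201,.20],-71))
p,d=optics.get_image('scene'); save('s9.png',p,1.5)
p,d=optics.get_image('wrist'); save('w9.png',p,1)
```

```text
t 18.55 p [583.04 198.29 200.21] zyaw -70.27 xax [-4.e-04 -9.e-04 -1.e+00] F [ 0.74 -0.36 -1.22] Mo [-0.046 -0.002  0.044] w 10.07 q [-0.28  0.45 -0.2   1.62  0.1   1.08 -1.73]
(array([ 0.2 ,  1.81, -2.23]), array([0.73, 0.04, 0.04]))
```

View pics/s9.png

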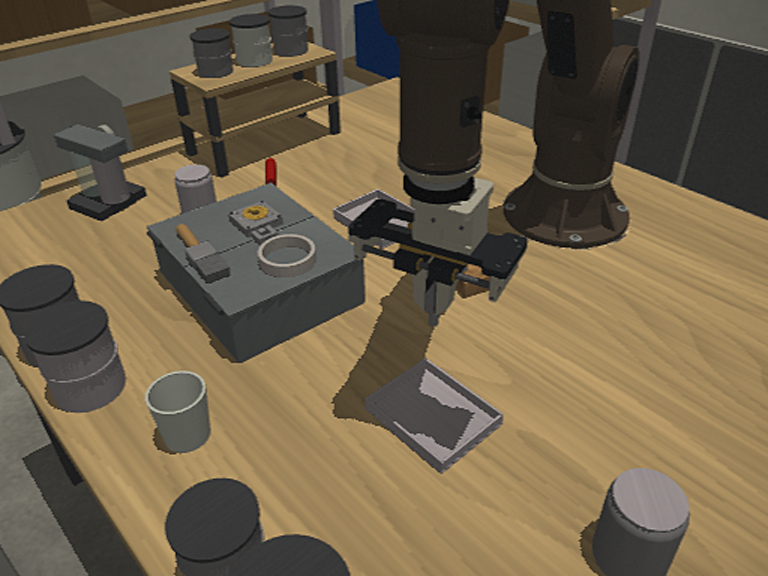

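View pics/w9.png

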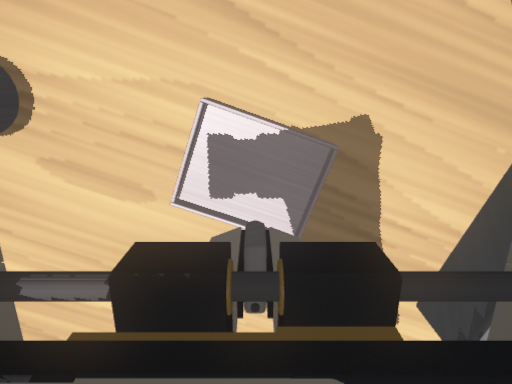

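>>> send_rows([
  [[0, 1, -1, 0, 0, 8, 5], [0, 1.8, -2.2, 0, 0, 16, 5], [0, 1.8, -2.2, 0, 0, 24, 5], [0, 1.8, -2.2, 0, 0, 32, 5], [0, 1.8, -2.2, 0, 0, 40, 5], [0, 1.8, -2.2, 0, 0, 48, 5], [0, 1.8, -2.2, 0, 0, 52, 5], [0, 1.8, -2.2, 0, 0, 52, 5]],
], grip_force=25)

```text
clock: 19.45
position: [0.5905, 0.1985, 0.2537]
ee_rot: [1.312, 0.878, -0.371]
force: [-0.0, 0.6, -0.7]
width: 0.111
```

```bash
cat >> h.py <<'E'
def shift_to(t):
    s=arm.observe(); M=R.from_rotvec(s['ee_rot']).as_matrix(); return (M.T@(np.array(t)-s['position'])*1000).round(1)
E
python3 - <<'E'
from h import *
s=st(); print(R.from_rotvec(s['ee_rot']).as_matrix().round(3)); print(shift_to([.584,.201,.037]))
E
```

```text
t 19.45 p [590.47 198.53 253.7 ] zyaw -69.78 xax [ 0.6372  0.2316 -0.7351] F [-0.03  0.57 -0.75] Mo [-0.318  0.797 -0.034] w 10.18 q [-0.22  0.13 -0.25  2.22  1.1   0.12 -2.73]
[[ 0.637  0.689  0.346]
 [ 0.232  0.257 -0.938]
 [-0.735  0.678  0.004]]
[ 155.7 -150.7   -5.4]
```

>>> send_rows([
  [[0, 0, 0, 0, 0, -8, 5], [0, 0, 0, 0, 0, -16, 5], [0, 0, 0, 0, 0, -24, 5], [0, 0, 0, 0, 0, -32, 5], [0, 0, 0, 0, 0, -40, 5], [0, 0, 0, 0, 0, -47, 5], [0, 0, 0, 0, 0, -47, 5], [0, 0, 0, 0, 0, -47, 5]],
], grip_force=25)

```text
clock: 20.25
position: [0.594, 0.195, 0.2508]
ee_rot: [0.899, 1.401, -1.016]
force: [1.8, 0.8, -1.7]
width: 0.107
```

Run:
```python
from h import *
s=st(); print(tool_to([.567,.196,.22],-60))
```

```text
t 20.25 p [594.   195.01 250.8 ] zyaw -70.23 xax [-0.0791 -0.0298 -0.9964] F [ 1.81  0.76 -1.67] Mo [ 0.043 -0.2    0.016] w 9.81 q [-0.06  0.53 -0.54  1.42  0.25  1.35 -1.84]
(array([ 32.79, -22.39, -10.11]), array([-10.22,  -0.36,   4.84]))
```

>>> send_rows([
  [[5, -5, -2, 0, 0, 4.8, 5], [10, -10, -5, 0, 0, 4.8, 5], [20, -18, -8, 0, 0, 4.8, 5], [30, -22, -10, 0, 0, 4.8, 5], [30, -22, -10, 0, 0, 4.8, 5], [30, -22, -10, 0, 0, 4.8, 5], [30, -22, -10, 0, 0, 4.8, 5], [30, -22, -10, 0, 0, 4.8, 5]],
])

```text
clock: 21.05
position: [0.5664, 0.1982, 0.2259]
ee_rot: [0.954, 1.347, -0.944]
force: [0.3, 0.4, -0.7]
width: 0.111
```

>>> send_rows([
  [[0, 0, 0, -8, 0, 0, 5], [0, 0, 0, -16, 0, 0, 5], [0, 0, 0, -24, 0, 0, 5], [0, 0, 0, -32, 0, 0, 5], [0, 0, 0, -40, 0, 0, 5], [0, 0, 0, -48, 0, 0, 5], [0, 0, 0, -56, 0, 0, 5], [0, 0, 0, -64, 0, 0, 5]],
])

```text
clock: 21.85
position: [0.5662, 0.1981, 0.2258]
ee_rot: [0.08, 1.561, -0.078]
force: [0.4, 0.2, -0.3]
width: 0.108
```

>>> send_rows([
  [[0, 0, 0, -8, 0, 0, 5], [0, 0, 0, -16, 0, 0, 5], [0, 0, 0, -24, 0, 0, 5], [0, 0, 0, -32, 0, 0, 5], [0, 0, 0, -40, 0, 0, 5], [0, 0, 0, -48, 0, 0, 5], [0, 0, 0, -56, 0, 0, 5], [0, 0, 0, -64, 0, 0, 5]],
])

```text
clock: 22.65
position: [0.5663, 0.198, 0.2257]
ee_rot: [-0.793, 1.414, 0.788]
force: [-0.3, 0.4, -0.8]
width: 0.105
```

>>> send_rows([
  [[0, 0, 0, -8, 0, 0, 5], [0, 0, 0, -16, 0, 0, 5], [0, 0, 0, -24, 0, 0, 5], [0, 0, 0, -32, 0, 0, 5], [0, 0, 0, -40, 0, 0, 5], [0, 0, 0, -48, 0, 0, 5], [0, 0, 0, -52, 0, 0, 5], [0, 0, 0, -52, 0, 0, 5]],
])

```text
clock: 23.45
position: [0.5662, 0.198, 0.2256]
ee_rot: [-1.465, 1.018, 1.454]
force: [-0.5, 0.1, -1.3]
width: 0.11
```

Run:
```python
from h import *
s=st(); print(tool_to([.567,.195,.22],109))
```

```text
t 23.45 p [566.21 197.97 225.55] zyaw 109.94 xax [ 8.2e-03  8.0e-04 -1.0e+00] F [-0.47  0.07 -1.28] Mo [ 0.124 -0.097  0.019] w 10.09 q [ 0.31  0.69 -1.22  1.58  0.67  1.34  0.92]
(array([ 5.56,  0.32, -3.05]), array([ 0.94, -0.11,  0.46]))
```

>>> send_rows([
  [[0, 0, 0, 0, 0, 5, 5], [0, 0, 0, 0, 0, 10, 5], [0, 0, 0, 0, 0, 15, 5], [0, 0, 0, 0, 0, 20, 5], [0, 0, 0, 0, 0, 25, 5], [0, 0, 0, 0, 0, 30, 5], [0, 0, 0, 0, 0, 30, 5], [0, 0, 0, 0, 0, 30, 5]],
])

```text
clock: 24.25
position: [0.566, 0.1987, 0.2249]
ee_rot: [-1.247, 1.476, 1.807]
force: [-0.7, 0.9, -0.2]
width: 0.11
```

Run:
```python
from h import *
s=st(); print(R.from_rotvec(s['ee_rot']).as_matrix().round(3))
```

```text
t 24.25 p [566.   198.68 224.94] zyaw 109.84 xax [-0.462  -0.1688 -0.8707] F [-0.71  0.89 -0.21] Mo [ 0.269 -0.736 -0.015] w 10.15 q [ 0.04  0.95 -1.07  1.1   0.53  1.93  1.02]
[[-0.462 -0.819 -0.339]
 [-0.169 -0.295  0.941]
 [-0.871  0.492 -0.002]]
```

>>> send_rows([
  [[13, -7, 0, 0, 0, 0, 5], [26, -14, 0, 0, 0, 0, 5], [40, -22, 0, 0, 0, 0, 5], [54, -30, -1, 0, 0, 0, 5], [68, -38, -2, 0, 0, 0, 5], [84, -47, -3, 0, 0, 0, 5], [100, -56, -4, 0, 0, 0, 5], [108, -61, -4, 0, 0, 0, 5]],
])

```text
clock: 25.05
position: [0.5667, 0.1932, 0.099]
ee_rot: [-1.246, 1.479, 1.81]
force: [0.1, -0.5, -0.5]
width: 0.111
```

>>> send_rows([
  [[0, 0, 0, 0, 0, 4, 5], [0, 0, 0, 0, 0, 8, 5], [0, 0, 0, 0, 0, 12, 5], [0, 0, 0, 0, 0, 16, 5], [0, 0, 0, 0, 0, 18, 5], [0, 0, 0, 0, 0, 18, 5], [0, 0, 0, 0, 0, 18, 5], [0, 0, 0, 0, 0, 18, 5]],
])

```text
clock: 25.85
position: [0.5667, 0.1951, 0.1021]
ee_rot: [-1.061, 1.748, 2.006]
force: [-0.5, 0.2, -1.3]
width: 0.109
```

Run:
```python
from h import *
s=st(); print(R.from_rotvec(s['ee_rot']).as_matrix().round(3)); print(shift_to([.567,.195,.040]))
p,d=optics.get_image('scene'); save('s10.png',p[170:330,200:400],4)
p,d=optics.get_image('side'); save('d10.png',p[80:280,150:400],3)
```

```text
t 25.85 p [566.66 195.13 102.1 ] zyaw 110.0 xax [-0.6926 -0.2517 -0.676 ] F [-0.46  0.17 -1.26] Mo [ 0.409 -1.032  0.038] w 10.0 q [-0.18  1.13 -0.58  0.93  0.3   2.    1.24]
[[-0.693 -0.635 -0.342]
 [-0.252 -0.231  0.94 ]
 [-0.676  0.737  0.   ]]
[ 41.8 -45.9  -0.3]
```

View pics/s10.png

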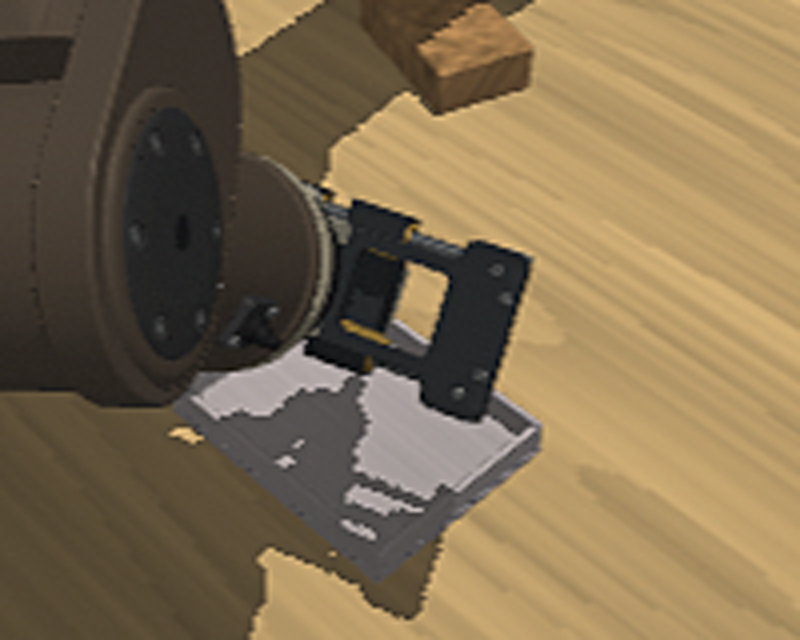

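View pics/d10.png

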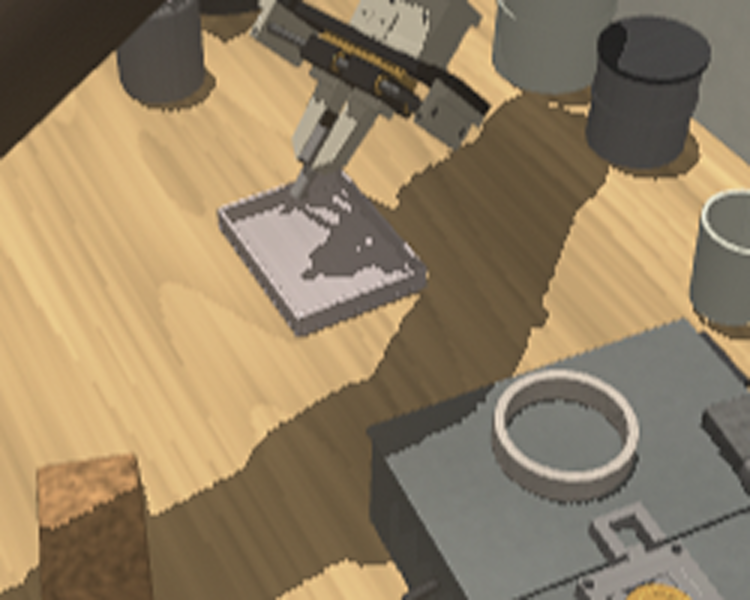

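>>> send_rows([
  [[6, -7, 0, 0, 0, 0, 5], [13, -14, 0, 0, 0, 0, 5], [20, -22, 0, 0, 0, 0, 5], [27, -30, 0, 0, 0, 0, 5], [33, -37, 0, 0, 0, 0, 5], [39, -43, 0, 0, 0, 0, 5], [42, -46, 0, 0, 0, 0, 5], [42, -46, 0, 0, 0, 0, 5]],
])

```text
clock: 26.75
position: [0.5669, 0.1938, 0.0385]
ee_rot: [-1.06, 1.752, 2.004]
force: [0.6, -0.5, -0.2]
width: 0.107
```

Run:
```python
from h import *
s=st()
p,d=optics.get_image('scene'); save('s11.png',p,1.5)
p,d=optics.get_image('wrist'); save('w11.png',p,1.5)
p,d=optics.get_image('side'); save('d11.png',p[80:280,150:400],3)
```

```text
t 26.75 p [566.9  193.79  38.53] zyaw 109.93 xax [-0.6937 -0.2531 -0.6743] F [ 0.56 -0.54 -0.18] Mo [ 0.391 -0.982  0.002] w 9.83 q [-0.18  1.19 -0.56  0.95  0.32  1.93  1.25]
```

View pics/w11.png

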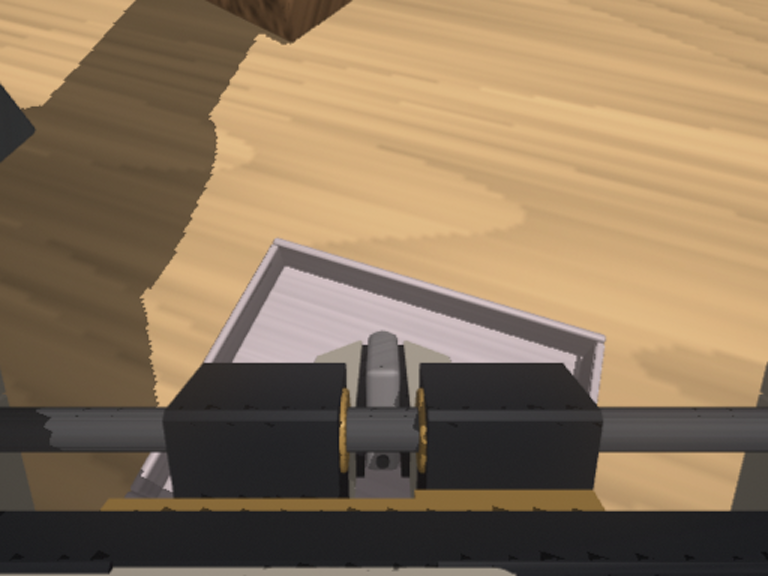

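View pics/d11.png

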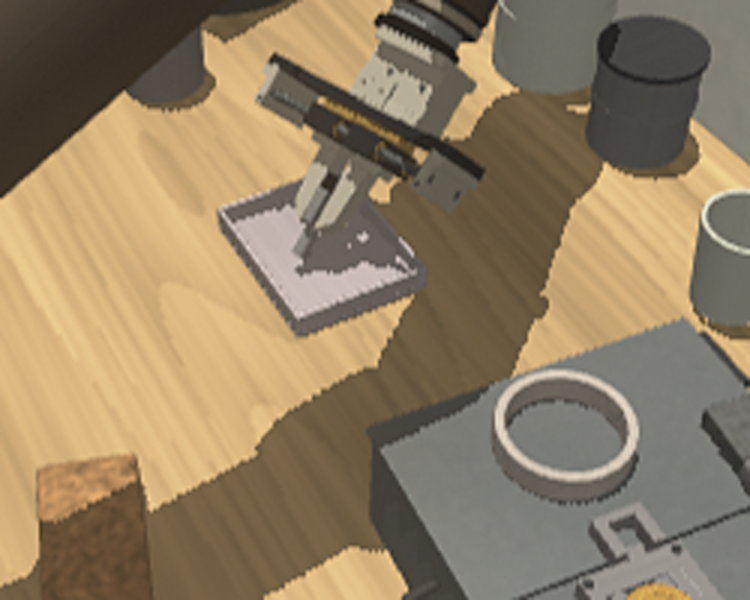

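View pics/s11.png

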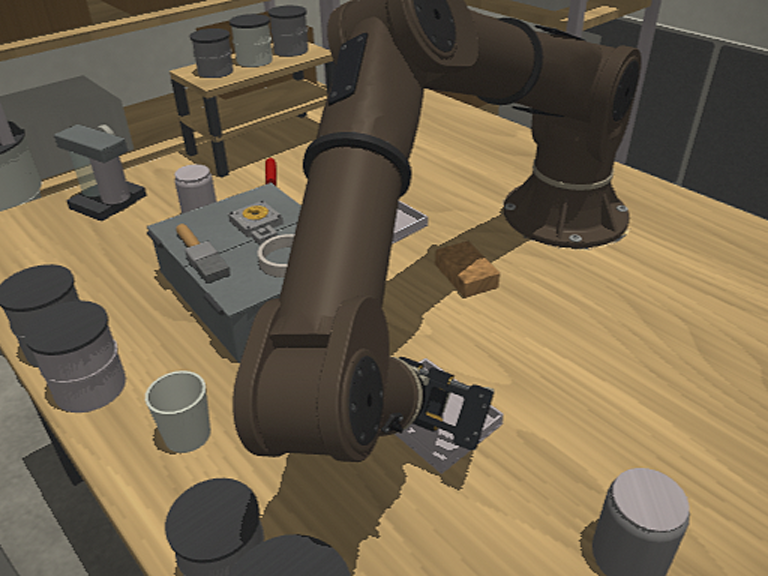

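>>> send_rows([
  [[2.3, -2.6, 0, 0, 0, 0, 5], [4.7, -5.2, 0, 0, 0, 0, 5], [4.7, -5.2, 0, 0, 0, 0, 5], [4.7, -5.2, 0, 0, 0, 0, 5], [4.7, -5.2, 0, 0, 0, 0, 40], [4.7, -5.2, 0, 0, 0, 0, 40], [4.7, -5.2, 0, 0, 0, 0, 40], [4.7, -5.2, 0, 0, 0, 0, 40]],
])

```text
clock: 27.7
position: [0.5673, 0.1939, 0.0324]
ee_rot: [-1.06, 1.752, 2.003]
force: [0.3, -0.3, 0.3]
width: 0.381
```

Run:
```python
from h import *
s=st()
p,d=optics.get_image('wrist'); save('w12.png',p,1.5)
p,d=optics.get_image('side'); save('d12.png',p[110:210,200:320],6)
```

```text
t 27.7 p [567.27 193.88  32.36] zyaw 109.91 xax [-0.6931 -0.2527 -0.6751] F [ 0.3  -0.3   0.25] Mo [ 0.37  -0.881 -0.001] w 35.09 q [-0.18  1.2  -0.56  0.95  0.32  1.92  1.25]
```

View pics/w12.png

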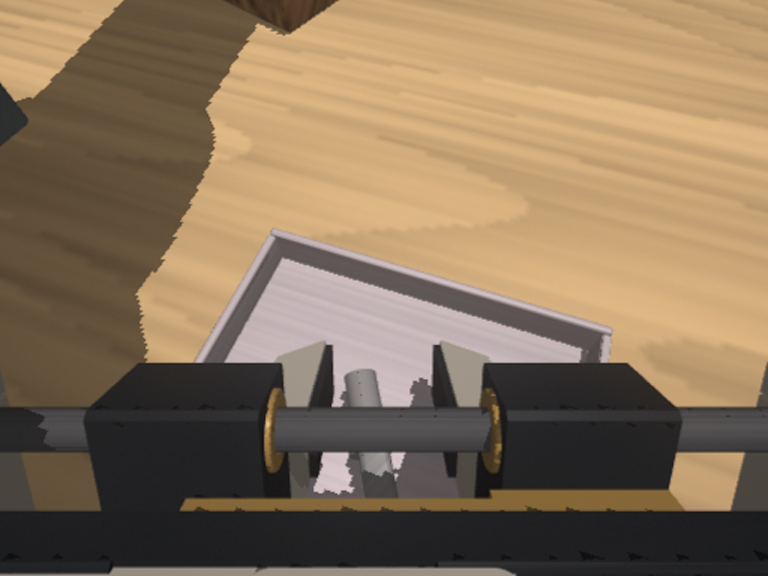

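View pics/d12.png

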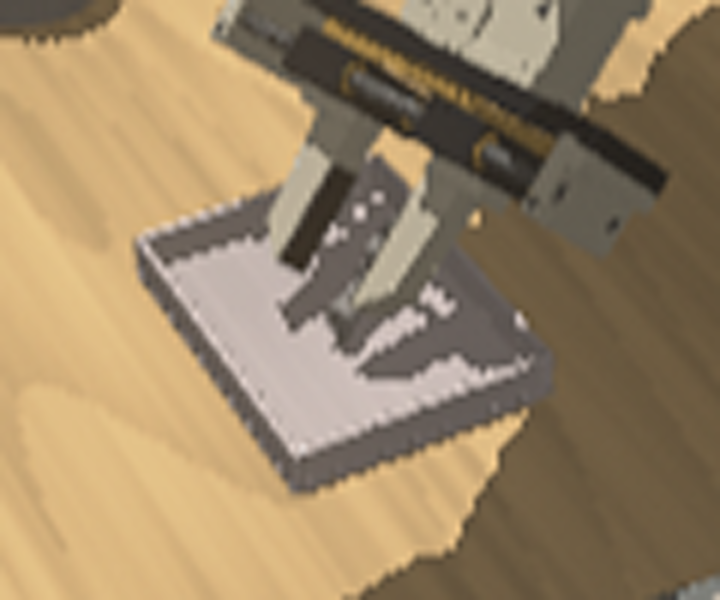

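>>> send_rows([
  [[-3, 3.3, 0, 0, 0, 0, 40], [-8, 8.8, 0, 0, 0, 0, 40], [-16, 17.5, 0, 0, 0, 0, 40], [-27, 29.5, 0, 0, 0, 0, 40], [-40, 43.7, 0, 0, 0, 0, 40], [-54, 59, 0, 0, 0, 0, 40], [-68, 74, 0, 0, 0, 0, 40], [-82, 89, 0, 0, 0, 0, 40]],
])

```text
clock: 28.6
position: [0.5659, 0.1937, 0.145]
ee_rot: [-1.059, 1.752, 2.007]
force: [-0.1, 0.4, -1.3]
width: 0.402
```

Run:
```python
from h import *
s=st(); K,T=camT('wrist',s)
p,d=optics.get_image('wrist'); save('w13.png',p,1.5)
p,d=optics.get_image('side'); save('d13.png',p[110:350,200:440],2.5)
K,T=camT('side'); W=cloud(K,T,d)
m=(W[...,2]>.009)&(W[...,2]<.06)&(abs(W[...,0]-.575)<.05)&(abs(W[...,1]-.198)<.065)
q=W[m]; print(len(q),q.mean(0),q.min(0),q.max(0))
for t in ['key_bow','key_tip']:
    for o in finder.place_of('side',t)[:2]: print(t,o,ray_z(K,T,o['xy'],.012))
```

```text
t 28.6 p [565.92 193.7  144.99] zyaw 110.0 xax [-0.6949 -0.2534 -0.673 ] F [-0.11  0.42 -1.34] Mo [ 0.448 -0.941 -0.111] w 36.94 q [-0.38  1.03 -0.03  0.94 -0.02  2.    1.5 ]
151 [0.59467442 0.19742977 0.02711648] [0.56563033 0.18015376 0.00969813] [0.6209142  0.21307827 0.04041107]
key_bow {'xy': [264.8, 153.8], 'confidence': 0.62} [[0.60888294 0.21230823 0.012     ]]
key_bow {'xy': [368.5, 286.0], 'confidence': 0.24} [[ 0.60252798 -0.21972417  0.012     ]]
key_tip {'xy': [256.8, 163.7], 'confidence': 0.64} [[0.5735245  0.18921257 0.012     ]]
```

View pics/w13.png

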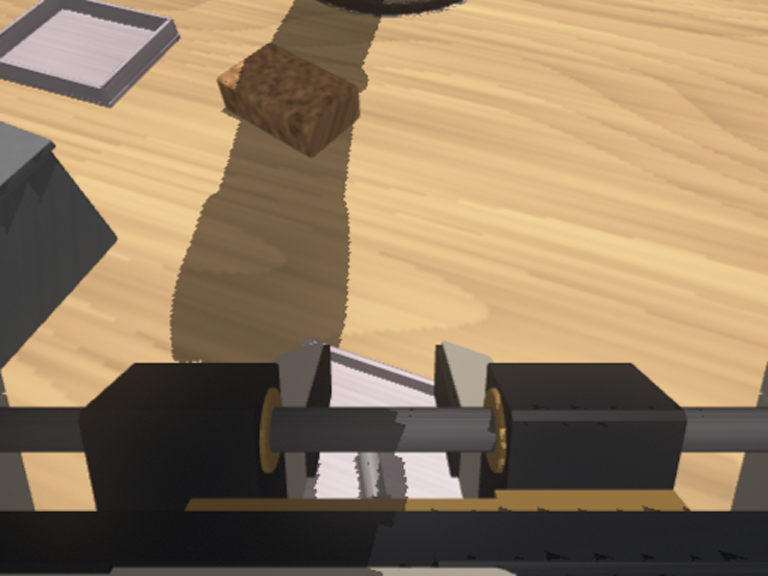

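View pics/d13.png

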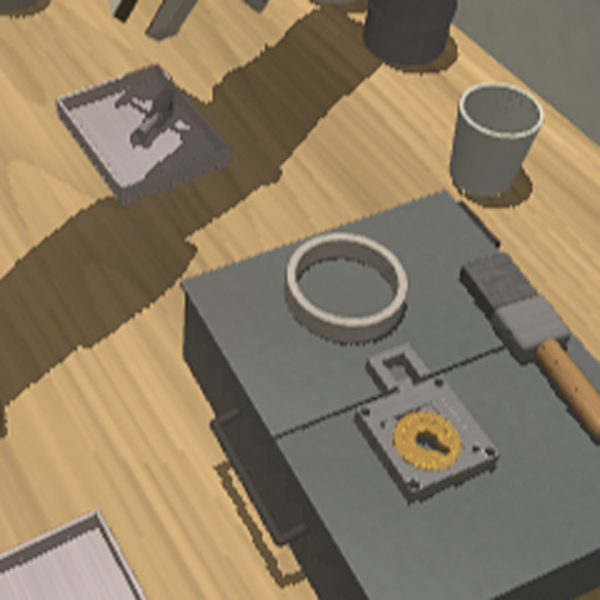

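Run:
```python
from h import *
p,d=optics.get_image('side'); save('d14.png',p[235:310,325:415],8)
K,T=camT('side'); W=cloud(K,T,d)
a=np.radians(-4.25); C=np.array([.592,-.2130,0]); Rz=np.array([[np.cos(a),-np.sin(a),0],[np.sin(a),np.cos(a),0],[0,0,1]])
L=(W-C)@Rz*1000
for y in np.arange(-12,10,1.5):
    X=C*1000+Rz@np.array([-27,y,109]); uv=proj(K,T,X/1000)[0].round().astype(int); print(y,L[uv[1],uv[0]].round(1))
m=(W[...,2]>.009)&(W[...,2]<.06)&(abs(W[...,0]-.575)<.05)&(abs(W[...,1]-.198)<.065)
q=W[m]; print(len(q),q.mean(0),q.max(0))
```

```text
-12.0 [-30.3 -14.3 115.2]
-10.5 [-30.3 -14.3 115.2]
-9.0 [-30.9 -12.  115.4]
-7.5 [-25.8  -6.5 107.9]
-6.0 [-27.6  -6.  108.2]
-4.5 [-27.8  -5.5 110.8]
-3.0 [-28.5  -3.3 111.2]
-1.5 [-28.5  -3.3 111.2]
0.0 [-30.   -1.9 113.3]
1.5 [-23.7   5.  103.3]
3.0 [-23.7   5.  103.3]
4.5 [-23.4   8.2 102. ]
6.0 [-22.   10.2 101.5]
7.5 [-30.    4.7 113.7]
9.0 [-21.6  13.7  99.8]
152 [0.59436267 0.19691968 0.02741834] [0.62122996 0.21234223 0.04057798]
```

View pics/d14.png

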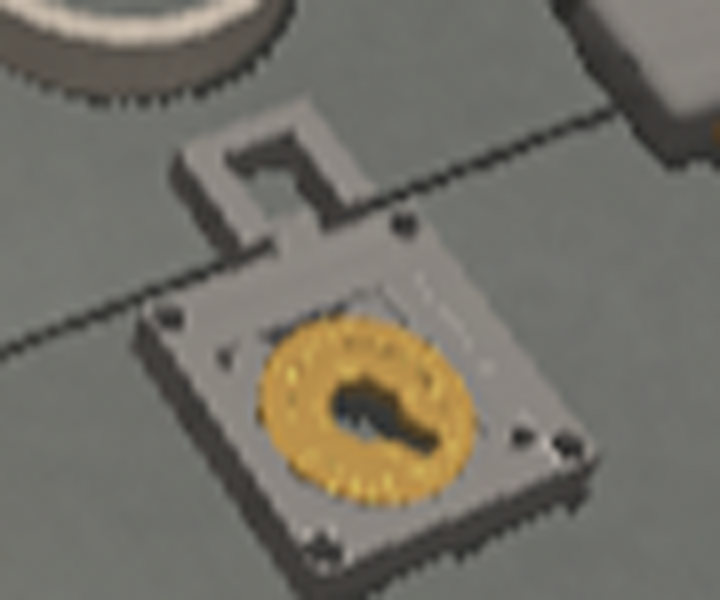

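Run:
```python
from cell import arm
print(arm.sign_off())
```

```text
the job is handed in; nothing more can be done
None
```

The chest is locked and the key is lying in the left-hand tray. I handed the job in at about 29 s.

- **Bolt:** I turned the key counter-clockwise until the sideways force rose to about 7.5 N at the bolt's stop. The wrist camera's depth picture then showed the bolt reaching about 11 mm past the lock case, into the keeper. The last side picture still shows it there.
- **Drawing the key out:** The notch was at about -59° in the world frame, seen in the first wrist picture. The key came up freely at -57.4°, with no more than about 2 N on the wrist.
- **Forces:** The highest wrist force I read at any step was 7.6 N. Contact forces on the lock itself were not measured separately.
- **Tray:** Of the two tray look-alikes, I used the one farther to the robot's left, at about y = +0.20 m. The other is at about y = -0.23 m.
- **Key in tray:** Its bow rests on edge, with the centre about 21 mm above the table and well inside the walls. Two readings 0.05 s or more apart showed no movement.
- **Surroundings:** The gripper is open and about 0.1 m clear of the tray. The tape roll and the brush look unmoved in the pictures, but I did not measure them.

Two things did not go as planned. My first attempt to tilt the key over the tray ran into the joint 6 and 7 limits, so I turned the gripper half round and tilted it the other way. I also raised the key twice by mistake while turning it, leaving it about 1.3 mm up instead of 0.7 mm. The lug has only 1.5 mm to spare there, but I saw no reaction force and lowered it again.

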